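# Load a sample cell into the titrator bay under its swing arm

### The arm

A 7-joint arm with a two-finger parallel gripper is mounted at the origin on the work surface. World frame = base frame: x ahead of the robot, y to its left, z up, the work surface at z = 0. Lengths are in mm, angles in rad, forces in N, time in s.
With the tool pointing down it reaches from about 400 to 875 mm from the base axis. Payload 4.4 kg.
Tool frame: the origin (TCP) lies midway between the tips of the shut fingers; the grasp point (between the pads) lies 19 mm behind it; z points along the fingers, y is the line along which they close (so a half turn about z gives the same grasp; the last joint's range is limited). The gripper opens to 85 mm and grips with 20 to 120 N. Pads are 22 mm wide; open, the fingers measure 114 mm over their backs; the gripper's body (76 mm by 85 mm) begins 54 mm behind the grasp point. The pads swing forward as they close: fully open they stand 13 mm farther back than shut.
Start: joints at [-1.173, 0.628, 0.038, 1.517, -0.027, 0.996, -0.02], TCP at [290.756, 581.36, 196.013] pointing down, gripper open.
Joint ranges: [-3.06, 3.06], [-0.37, 2.12], [-1.25, 1.32], [0.18, 2.47], [-1.1, 4.24], [0.23, 1.98], [-2.94, 2.94]. Speed limits (rad/s): [2.57, 2.57, 3.14, 3.14, 3.14, 3.14, 3.14].

### API

Orientations are given as [roll, pitch, yaw] about the fixed x, y, z axes, in that order (R = Rz(yaw) Ry(pitch) Rx(roll)).
In Python, from cell import ctrl gives the robot as it stands.
- The arm moves only by the shell command python3 -m crank 'ROWS' [OPENING]. ROWS is JSON, a list that holds one entry, the list of rows, each a list of 4 numbers: the shift along the tool's x, y, z normalised to -1 to 1, where 1 is 2.5 cm, then the turn about the tool's z normalised to -1 to 1, where 1 is 0.08 rad. In form: [[[dx, dy, dz, turn], ...]]. A call has 1 to 12 rows; each row shifts and turns the commanded pose from where the row before left it, along the tool's axes as they then stand; what a row does not reach is not made up. A row lasts 1/12 s, in which the tool goes at most 41.7 mm and 7.16 degrees, less where a joint would pass 70% of its speed; a pose out of reach is approached as far as the arm can. A call with a number of a shift or a turn outside -1 to 1 is refused whole. A call with a gripper value outside its range is refused whole. OPENING is the closure, from -1 (fully open) to 1 (shut), set as the call begins (- or left out, the last holds). The fingers move at their own pace and stop on an object; the grip force is fixed at half the most. Time passes only in rows, so rows that do not move let the fingers close. It gives the time, the measured TCP pose, the force, the opening and the grip force at its end, in the units of the state.
- ctrl.read_state(): the state, without advancing time (a new reading comes with each control period).
- ctrl.get_image(name): name is "side" or "top" or "wrist"; returns a dict with "img" (384x512x3 uint8, red, green, blue), "intrinsics" (3x3 intrinsics, pixels), "extrinsics" (4x4, takes a point from camera to world coordinates). Camera axes: x right, y up, looking along -z (the intrinsics and any distortion apply to the point x, -y, -z); pixel columns grow to the right and rows downward; lengths in mm; the calibration is good to about 2 mm. A picture is of the moment at which its call begins. There is no depth.
- ctrl.finish_job(): hands the job in; it is judged then, once.
Trained networks look in the newest picture that a camera, given by its name, has taken for a name from the list of things; names that differ only in an ending like _2 or _b are one class to them, and where a whole thing is asked for, a point or a joint stands for the part that bears it (a point fixed in the world has none). Each returns a list of dicts, best first, with "confidence" (0 to 1); they miss things now and then, are a little off and sometimes report something else, mostly with a low value. They report only what shows in the picture. A call takes as long as a camera call. They do not tell look-alikes from the thing itself.
- ctrl.find_in(camera, target): "position" ([row, column] in pixels, amid what is visible of it).
- ctrl.trace(camera, target): "mask" (384x512 bool, what is visible of it) and "position" ([row, column] in pixels, amid what is visible of it).
- ctrl.place_of(camera, target): "position" ([row, column] in pixels: a listed point, or the origin of a listed thing).
The state is a dict: "clock": time; "qpos": joint angles; "qd": joint speeds; "tau": joint torques, N m; "eef_pos": TCP position; "tool_rot": TCP orientation; "force": force on the tool from outside, world axes, zero at the start; "torque": the same for the moment, N m; "width": finger opening in mm; "gripper_force": force on a finger pad.
Only numpy, scipy, OpenCV 4.12 (cv2) and the standard library are available. Lean on these libraries where they do the work, as an engineer would, in place of code of your own. Each camera call takes 0.05 s, during which the arm holds its last target. There are 200 camera calls.

### The job

Swing the titrator's dosing arm well clear of the measuring bay, then lift the sample cell with the round septum out of the rack, stand it on the rubber mat to change your grip from its ends to its broad sides, and set it gently on the bay floor, lengthwise between the two tall end cheeks. Then swing the dosing arm back over the cell, fully home against its stop, and last of all push the bay door shut until it seats on its catch. Leave the two other cells and everything else on the bench where they are.

Things in the scene. Friction and masses are not known exactly. Their poses are not given: they have to be found in the camera images.
- cell: the sample cell to load: upright bright aluminium block, 60 (its x) x 32 (its y) x 58 mm tall, with one ROUND black septum disc (25 mm) flush on its top; origin at the centre of its underside, z up. Weighs about 0.17 kg. In the rack only its two narrow ends (60 mm apart, along its x) can be gripped; in the bay only its broad sides (32 mm apart, along its y).
- blank_a: another cell of the same size in the rack, not to be moved; its top has a straight black bar (46 x 6 mm) instead of a round disc; origin as for cell
- blank_b: the third cell, like blank_a; not to be moved
- rack: grey painted rack, 84 (x) x 135 (y) mm, origin under its centre. Three slots along its x at y = -43, 0, +43 mm (which cell is in which varies), floor 8 mm up, so cell tops are 66 mm above the bench. Dividers 6 mm thick, tops 58 mm above the bench, leave 2.5 mm play beside each cell; slot ends are open above a 13 mm high lip. Cells stand with their x along the rack's x.
- mat: fixed flat grey rubber mat, 110 x 110 x 3 mm, on the bench between rack and titrator; origin at the centre of its underside
- bay (a point): centre of the bay floor, 30 mm above the bench; x points from the door to the arm's post (at x = 110 mm), y to the catch panel, z up. The cell goes here, its x along this x (either way), underside on this floor. End cheeks: aluminium plates 46 mm wide, inner faces at x = +-35 mm, flaring outwards to +-44 mm at their tops 85 mm above this floor. Side ledges 4 mm high, inner edges at y = +-20 mm.
- titrator: the fixed white titrator carrying bay, arm and door; origin on the bench under the bay centre, axes as point bay. Catch panel: y = 88 to 96 mm, x = -72 to 28 mm, top 120 mm above the bench. Housing: y beyond -120 mm, x = -90 to 180 mm, top 85 mm above the bench, 118 mm where x > 30 mm; bottles on it at x = 120 mm, y beyond -130 mm, tops 240 mm above the bench.
- swing_hinge (a point): a point on the vertical axis of the dosing arm's post, 200 mm above the bench; the axis is 110 mm along bay x from the bay centre
- swing_knob (a point): grip point of the black upright knob (20 mm diameter, 48 mm tall, from 178 to 226 mm above the bench) on the outer end of the dosing arm; the point is on the knob's axis 212 mm above the bench, 110 mm from the post's axis. Below the knob are the grey arm and its head (42 mm diameter), whose nozzle tip hangs 122 mm above the bench.
- dosing_arm (a joint): swing of the dosing arm, rad: 0 = against its stop with the nozzle over the bay centre; grows as the arm swings towards bay +y (clockwise from above), up to 1.9; more than about 1.3 is well clear. Friction keeps it where it is left (about 1 N at the knob).
- bay_door (a joint): opening of the bay door, rad: 0 = shut on its stop, held by a sprung ball catch that acts below about 0.07 and takes a few newtons to pass; grows as the door swings out to bay -x, up to 1.5
- door_hinge (a point): on the door's vertical hinge axis, 74 mm above the bench, at bay x = -65, y = -82 mm. The door is a grey upright panel, 160 mm long from the hinge, 8 mm thick, from 24 to 122 mm above the bench; shut, it runs along bay y in front of the bay.
- door_push (a point): point on the door's outer face to push at (steel finger plate), 100 mm from the hinge axis, 89 mm above the bench; its x is square to the door and points into the bay, its y runs along the door away from the hinge
- jar: small glass jar with a black lid, 32 mm diameter, 50 mm tall, loose, beyond the mat; not to be disturbed
- beaker: glass beaker, 60 mm diameter, 75 mm tall, loose; not to be disturbed
- wash_bottle: white plastic bottle, 60 mm diameter, 150 mm tall, loose; not to be disturbed
- spatula: lab spatula, 160 mm long, lying loose; not to be disturbed
- amber_bottle: amber reagent bottle, 60 mm diameter, 120 mm tall, loose; not to be disturbed
Mind the look-alikes: they are no part of the job. Leave any brown, orange or purple look-alike of the cell alone.

How it is judged:
By the outcome, as a careful person would: the job done as asked, in the order asked, and still so for the second after the job is handed in, with the robot touching nothing.
It also fails if it takes over 72 s, if anything falls off the work surface, if the arm or the gripper's body presses on something with over 40 N, if the wrist force passes 120 N, or if a joint passes its speed limit or range.

## Working session

There is one attempt and no reset: what is moved stays moved. The work goes in short steps, Python scripts to look and compute and a shell command to move; the robot and the scene stay as the last step left them, time stands still between calls to the robot, and variables do not carry over. Pictures are saved under pics/ and viewed, at most 10 in all, crops included, and the job is handed in when it is done.

```bash
ls; mkdir -p pics; cat > h.py <<'E'
import numpy as np, cv2
from cell import ctrl
def ray(im,px):
    K=np.array(im["intrinsics"]);E=np.array(im["extrinsics"])
    r,c=px
    d=np.linalg.inv(K)@np.array([c,r,1.]); d=np.array([d[0],-d[1],-d[2]])
    return E[:3,3],E[:3,:3]@d
def atz(im,px,z):
    o,d=ray(im,px); return o+d*(z-o[2])/d[2]
def proj(im,p):
    K=np.array(im["intrinsics"]);E=np.array(im["extrinsics"])
    q=E[:3,:3].T@(np.array(p)-E[:3,3]); q=K@np.array([q[0],-q[1],-q[2]]); return (q[1]/q[2],q[0]/q[2])
def tri(a,pa,b,pb):
    o1,d1=ray(a,pa);o2,d2=ray(b,pb)
    d1/=np.linalg.norm(d1);d2/=np.linalg.norm(d2)
    s=np.linalg.lstsq(np.c_[d1,-d2],o2-o1,rcond=None)[0]
    p,q=o1+s[0]*d1,o2+s[1]*d2
    return (p+q)/2,np.linalg.norm(p-q)
E
python3 - <<'E'
from h import *
np.set_printoptions(precision=1,suppress=True)
ims={}
for n in("top","side"):
    im=ims[n]=ctrl.get_image(n); cv2.imwrite(f"pics/{n}0.png",im["img"][:,:,::-1])
    print(n,np.array(im["extrinsics"])[:3,3])
Z=dict(cell=0,blank_a=0,rack=0,mat=0,bay=30,titrator=0,swing_hinge=200,swing_knob=212,door_hinge=74,door_push=89)
for t,z in Z.items():
    rs={}
    for n in ims:
        r=ctrl.place_of(n,t); rs[n]=r
        for k in r[:4]: print(t,n,round(k["confidence"],2),np.array(k["position"]),atz(ims[n],k["position"],z))
    if rs["top"] and rs["side"]: print("   tri",*tri(ims["top"],rs["top"][0]["position"],ims["side"],rs["side"][0]["position"]))
s=ctrl.read_state();print(s["eef_pos"],s["tool_rot"],s["width"],s["clock"])
E
```

```text
pics
top [ 385.8   89.1 1333.9]
side [ 389.9 -500.1  857.3]
cell top 0.86 [167.1 181.4] [610.7 281.8   0. ]
cell top 0.82 [201.  193.3] [514.8 245.    0. ]
cell top 0.72 [151.9 245.3] [658.5 101.6   0. ]
cell top 0.64 [254.2 200.2] [366.7 220.9   0. ]
cell side 0.97 [196.4 197.7] [371.2 212.7   0. ]
cell side 0.76 [205.  303.7] [667.3 107.8   0. ]
cell side 0.63 [164.4 271.3] [617.  288.1  -0. ]
   tri [486.7 242.4  26.8] 244.39780998552507
blank_a top 0.74 [203.5 162.3] [506.  331.5   0. ]
blank_a top 0.54 [203.6 179.1] [506.7 284.5   0. ]
blank_a side 0.52 [161.9 231. ] [493.8 329.4   0. ]
blank_a side 0.47 [167.9 234. ] [498.2 301.1   0. ]
   tri [500.2 332.1  -2.6] 12.063971309726861
rack top 0.63 [209.5 176.3] [489.9 291.7   0. ]
rack side 0.82 [170.3 235.9] [502.  289.6   0. ]
   tri [496.2 291.7  -2.3] 12.18551214937023
mat top 0.97 [217.7 241.2] [470.3 109.2   0. ]
mat side 0.9 [215.2 242.1] [485.2 114.3   0. ]
   tri [477.1 108.6   8.1] 14.539978428632674
bay top 0.56 [181.8 337.2] [ 573.4 -156.    30. ]
bay side 0.8 [291.  299.4] [ 568.5 -155.9   30. ]
   tri [ 571.1 -155.8
[... 413 characters left out ...]
 [ 682.4 -141.5  197. ] 7.370162172819874
swing_knob top 0.69 [166.3 338.2] [ 584.8 -124.3  212. ]
swing_knob side 0.59 [234.5 305. ] [ 577.7 -116.2  212. ]
   tri [ 579.1 -121.8  221.2] 8.083097612026402
door_hinge top 0.75 [201.5 370.9] [ 515.6 -238.3   74. ]
door_hinge side 0.71 [325.4 290.9] [ 518.4 -243.6   74. ]
door_hinge side 0.17 [179.9 240.7] [498.3 182.1  74. ]
   tri [ 518.1 -240.7   65.6] 3.3249666801114985
door_push top 0.92 [233.4 353.6] [ 429.  -187.9   89. ]
door_push top 0.28 [166.6 338.5] [ 605.9 -148.5   89. ]
door_push side 0.72 [307.4 244.6] [ 430.8 -188.3   89. ]
   tri [ 429.9 -188.1   88.4] 1.8280967036611933
[290.7 581.4 196. ] [-3.1 -0.   2.7] 85.65483745058884 1.1
```

```bash
python3 - <<'E'
import cv2
for n in("top","side"):
    i=cv2.imread(f"pics/{n}0.png"); cv2.imwrite(f"pics/{n}0b.png",cv2.resize(i[100:360 if n=="side" else 290,130:400],None,fx=2.9,fy=2.9 if n=="top" else 2.3,interpolation=cv2.INTER_CUBIC))
E
```

```text
(no output)
```

View pics/top0b.png

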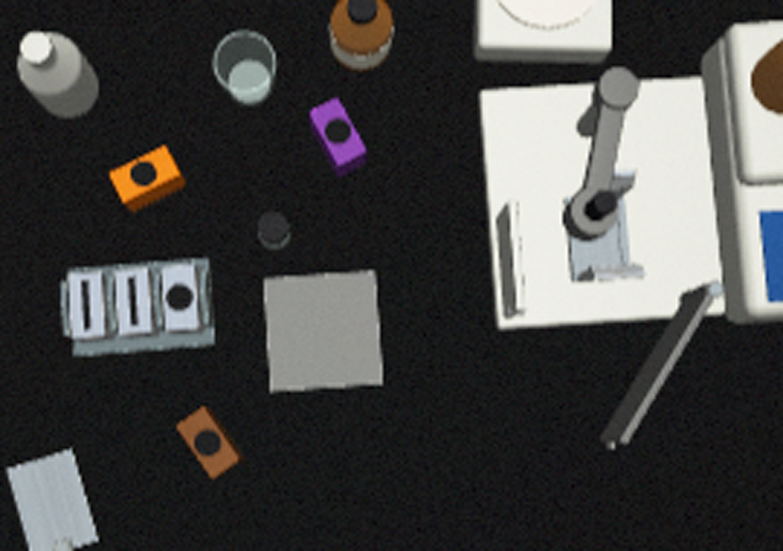

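View pics/side0.png

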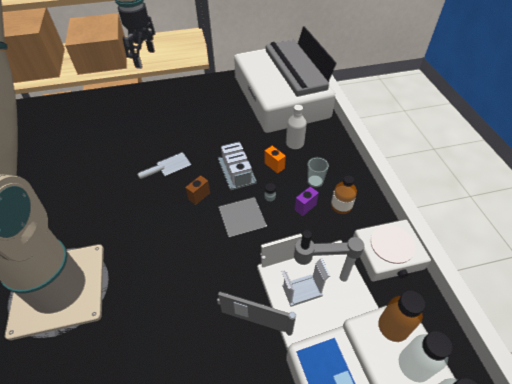

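The target cell is in the rack slot nearest the mat and titrator: round disc at about top pixel (202,192). The dosing arm is partly over the bay with its knob near (170,338), and the door is ajar. The brown, orange and purple blocks are decoys. Next I'll fly over the rack and take a wrist view.

```bash
cat >> h.py <<'E'
from scipy.spatial.transform import Rotation as Ro
def plan(x,y,z,yaw=None,n=None,frm=None):
    """constant row, n times, from the present pose (tool down). frm=(x,y,z,yaw)"""
    s=ctrl.read_state()
    if frm is None:
        p=np.array(s["eef_pos"]);R=Ro.from_euler("xyz",s["tool_rot"]).as_matrix();w=np.arctan2(R[1,0],R[0,0])
    else: p=np.array(frm[:3]);w=frm[3]
    dy=0 if yaw is None else (yaw-w+np.pi/2)%np.pi-np.pi/2
    d=np.array([x,y,z])-p
    if n is None: n=int(np.ceil(max(np.linalg.norm(d)/25,abs(dy)/.08,1)))
    t=dy/n   # yaw per row; tool z is down -> turn=-t
    A=np.zeros((2,2))
    for k in range(n):
        a=w+k*t; A+=np.array([[np.cos(a),np.sin(a)],[np.sin(a),-np.cos(a)]])
    a,b=np.linalg.solve(A,d[:2])
    print(f"n={n} row=[{a/25:.3f},{b/25:.3f},{-d[2]/n/25:.3f},{-t/.08:.3f}]  yaw {w:.3f}->{w+dy:.3f}")
    return (x,y,z,w+dy)
E
python3 -c "
from h import *
q=plan(470,270,330)
plan(520,-120,400,2.9,frm=q)"
```

```text
n=16 row=[-0.749,-0.496,-0.335,-0.000]  yaw 2.678->2.678
n=16 row=[-0.461,-0.870,-0.175,-0.174]  yaw 2.678->2.900
```

```bash
python3 -m crank '[[[-0.75,-0.5,-0.34,0],[-0.75,-0.5,-0.34,0],[-0.75,-0.5,-0.34,0],[-0.75,-0.5,-0.34,0],[-0.75,-0.5,-0.34,0],[-0.75,-0.5,-0.34,0],[-0.75,-0.5,-0.34,0],[-0.75,-0.5,-0.34,0]]]' 0; python3 -m crank '[[[-0.75,-0.5,-0.34,0],[-0.75,-0.5,-0.34,0],[-0.75,-0.5,-0.34,0],[-0.75,-0.5,-0.34,0],[-0.75,-0.5,-0.34,0],[-0.75,-0.5,-0.34,0],[-0.75,-0.5,-0.34,0],[-0.75,-0.5,-0.34,0],[0,0,0,0],[0,0,0,0]]]'
python3 - <<'E'
from h import *
np.set_printoptions(precision=1,suppress=True)
im=ctrl.get_image("wrist"); cv2.imwrite("pics/w1.png",im["img"][:,:,::-1])
print(np.array(im["extrinsics"])[:3]); s=ctrl.read_state(); print(s["eef_pos"],s["tool_rot"],s["width"])
for t in("cell","blank_a","rack","mat"):
    for k in ctrl.place_of("wrist",t)[:3]: print(t,k["confidence"],np.array(k["position"]),atz(im,k["position"],0))
E
```

```text
clock: 1.77
eef_pos: [380.6, 423.8, 264.6]
tool_rot: [3.141, 0.0, 2.678]
force: [-0.2, 0.1, 0.3]
width: 42.9
gripper_force: 0.0
clock: 2.6
eef_pos: [470.5, 267.1, 332.6]
tool_rot: [3.141, 0.001, 2.675]
force: [-0.1, 0.6, 0.0]
width: 42.7
gripper_force: 0.0
[[  0.5  -0.9  -0.3 404.4]
 [  0.9   0.4   0.1 298.8]
 [  0.   -0.3   1.  509.6]]
[469.4 268.5 332.1] [ 3.1 -0.   2.7] 42.95619375447643
cell 0.93 [174.4 248.4] [506.3 235.4   0. ]
cell 0.8 [109.4 198.9] [374.8 213.2   0. ]
cell 0.65 [280.3 221.3] [667.4  94.6   0. ]
blank_a 0.73 [148.3 291.6] [499.1 320.2   0. ]
blank_a 0.66 [160.5 273.4] [504.  284.1   0. ]
rack 0.94 [160.1 272.5] [502.7 283.    0. ]
mat 0.58 [197.9 175.9] [486.6 102.7   0. ]
```

View pics/w1.png

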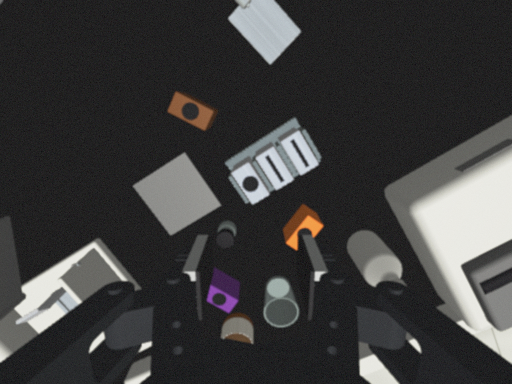

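The wrist view shows the rack with the round-septum cell at its mat-side end, disc at (183,250), with both blanks beyond it. It is a wide-angle view. Next stop is the titrator.

```bash
python3 -m crank '[[[-0.46,-0.87,-0.14,-0.17],[-0.46,-0.87,-0.14,-0.17],[-0.46,-0.87,-0.14,-0.17],[-0.46,-0.87,-0.14,-0.17],[-0.46,-0.87,-0.14,-0.17],[-0.46,-0.87,-0.14,-0.17],[-0.46,-0.87,-0.14,-0.17],[-0.46,-0.87,-0.14,-0.17],[-0.46,-0.87,-0.14,-0.17],[-0.46,-0.87,-0.14,-0.17]]]'; python3 -m crank '[[[-0.46,-0.87,-0.14,-0.17],[-0.46,-0.87,-0.14,-0.17],[-0.46,-0.87,-0.14,-0.17],[-0.46,-0.87,-0.14,-0.17],[-0.46,-0.87,-0.14,-0.17],[-0.46,-0.87,-0.14,-0.17],[0,0,0,0],[0,0,0,0]]]'
python3 - <<'E'
from h import *
np.set_printoptions(precision=1,suppress=True)
im=ctrl.get_image("wrist"); cv2.imwrite("pics/w2.png",im["img"][:,:,::-1])
print(np.array(im["extrinsics"])[:3]); s=ctrl.read_state(); print(s["eef_pos"],s["tool_rot"],s["width"])
for t,z in dict(bay=30,swing_hinge=200,swing_knob=212,door_hinge=74,door_push=89).items():
    for k in ctrl.place_of("wrist",t)[:2]: print(t,k["confidence"],np.array(k["position"]),atz(im,k["position"],z))
E
```

```text
clock: 3.68
eef_pos: [489.9, 23.0, 367.0]
tool_rot: [3.141, -0.0, 2.816]
force: [0.9, 0.7, -0.3]
width: 42.5
gripper_force: 0.0
clock: 4.35
eef_pos: [518.5, -122.1, 387.6]
tool_rot: [-3.142, -0.001, 2.894]
force: [-0.4, 1.1, -0.1]
width: 42.7
gripper_force: 0.0
[[   0.2   -0.9   -0.3  447.1]
 [   1.     0.2    0.1 -105.3]
 [  -0.    -0.3    1.   564.8]]
[ 518.4 -120.5  387.5] [ 3.1 -0.   2.9] 42.80579333791542
bay 0.82 [181.1 246. ] [ 575.9 -154.8   30. ]
bay 0.31 [105.8 189.5] [ 425.8 -213.8   30. ]
swing_hinge 0.66 [288.9 270. ] [ 691.2 -146.   200. ]
swing_hinge 0.18 [ 84.9 456.3] [485.1 119.2 200. ]
swing_knob 0.83 [215.1 260.5] [ 578.3 -131.6  212. ]
swing_knob 0.44 [177.9 246.3] [ 528.4 -136.6  212. ]
door_hinge 0.87 [168.4 185.9] [ 520.3 -240.8   74. ]
door_push 0.69 [106.8 193.2] [ 430.9 -196.9   89. ]
```

View pics/w2.png

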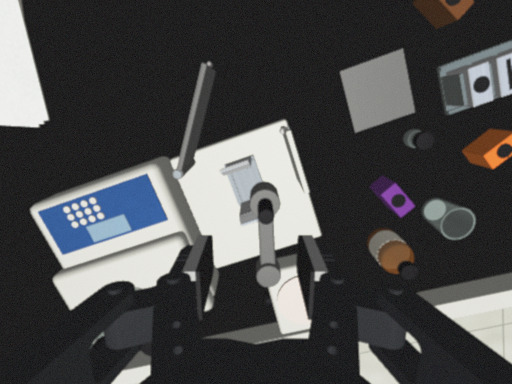

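The wrist view shows the knob at about (205,263), over the bay at (181,246), with the post at (270,268). Fused titrator pose is about (573,-156) with yaw 0.10, and the arm is at q≈0.26. I'll move above the knob and re-measure it.

```bash
python3 -c "
from h import *
plan(579,-126,290,2.98)"
```

```text
n=5 row=[-0.484,0.056,0.783,-0.206]  yaw 2.898->2.980
```

```bash
python3 -m crank '[[[-0.48,0.06,0.78,-0.2],[-0.48,0.06,0.78,-0.2],[-0.48,0.06,0.78,-0.2],[-0.48,0.06,0.78,-0.2],[-0.48,0.06,0.78,-0.2],[0,0,0,0],[0,0,0,0]]]'
python3 - <<'E'
from h import *
np.set_printoptions(precision=1,suppress=True)
im=ctrl.get_image("wrist"); i=im["img"][:,:,::-1].copy()
for p in([579,-126,226],[579,-126,190]):
    r,c=proj(im,p); print(r,c); cv2.drawMarker(i,(int(c),int(r)),(0,0,255),0,8)
cv2.imwrite("pics/w3.png",cv2.resize(i[150:384,100:412],None,fx=2.5,fy=2.5))
for k in ctrl.place_of("wrist","swing_knob")[:2]: print(k["confidence"],np.array(k["position"]),atz(im,k["position"],212))
for k in ctrl.find_in("wrist","swing_knob")[:2]: print(k["confidence"],np.array(k["position"]),atz(im,k["position"],226))
E
```

```text
clock: 5.23
eef_pos: [578.0, -126.1, 289.6]
tool_rot: [3.141, -0.003, 2.976]
force: [0.2, -0.5, 0.3]
width: 42.6
gripper_force: 0.0
196.16585064098322 256.8724304057097
184.92061862288483 256.6409472601917
0.6 [215.  255.8] [ 595.2 -129.6  226. ]
```

View pics/w3.png

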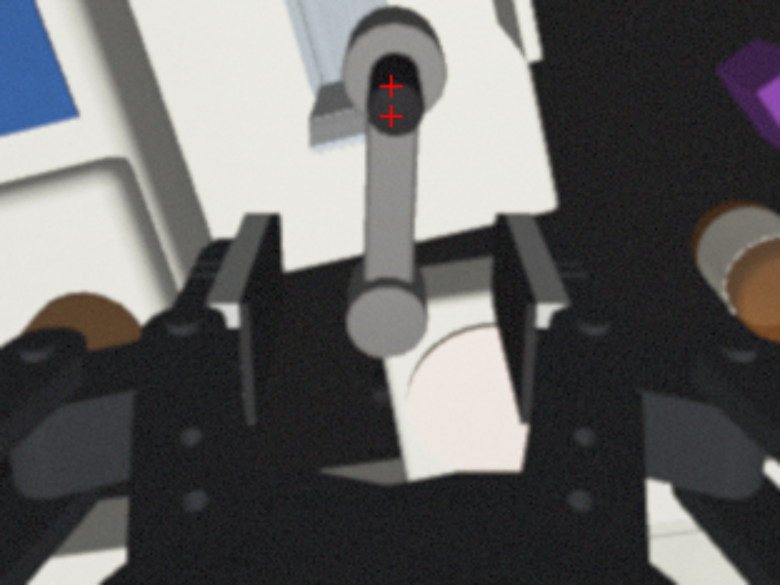

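The knob's top disc is at crop pixel (395,110), within 2–3 mm of the estimate, and the arm is aligned with the tool. I'll go down and cage it.

```bash
python3 -m crank '[[[0.02,0.01,0.8,0],[0.02,0.01,0.8,0],[0.02,0.01,0.8,0],[0.02,0,0.8,0],[0,0,0.8,0],[0,0,0,0]]]'; python3 -m crank '[[[0,0,0,0],[0,0,0,0],[0,0,0,0],[0,0,0,0]]]' 0.44
```

```text
clock: 5.88
eef_pos: [574.4, -125.3, 188.5]
tool_rot: [3.141, -0.005, 2.975]
force: [-1.0, 0.1, 0.1]
width: 42.4
gripper_force: 0.0
clock: 6.22
eef_pos: [577.7, -126.2, 192.1]
tool_rot: [3.142, 0.003, 2.975]
force: [0.4, -0.3, -0.2]
width: 23.5
gripper_force: 0.0
```

```bash
python3 -m crank '[[[0,0.28,0,0.8],[-0.01,0.28,0,0.8],[-0.01,0.28,0,0.8],[-0.01,0.28,0,0.8],[-0.01,0.28,0,0.8],[-0.01,0.28,0,0.8],[-0.01,0.28,0,0.8],[-0.01,0.28,0,0.8],[-0.01,0.28,0,0.8],[-0.01,0.28,0,0.8]]]'; python3 -m crank '[[[-0.01,0.28,0,0.8],[-0.01,0.28,0,0.8],[-0.01,0.28,0,0.8],[-0.01,0.28,0,0.8],[-0.01,0.28,0,0.8],[-0.01,0.28,0,0.8],[-0.01,0.28,0,0.8],[-0.01,0.28,0,0.8],[-0.01,0.28,0,0.8],[-0.01,0.28,0,0.8],[-0.01,0.28,0,0.8],[0,0,0,0]]]'
```

```text
clock: 7.05
eef_pos: [609.6, -64.7, 191.4]
tool_rot: [3.14, 0.001, 2.333]
force: [-0.3, 0.0, -0.7]
width: 23.8
gripper_force: 0.0
clock: 8.05
eef_pos: [679.7, -34.4, 191.0]
tool_rot: [3.14, 0.0, 1.631]
force: [-0.6, 0.4, -1.1]
width: 23.8
gripper_force: 0.0
```

```bash
python3 -m crank '[[[0,0,0,0],[0,0,0,0],[0,0,-0.6,0],[0,0,-0.8,0],[0,0,-0.8,0],[0,0,-0.8,0],[0,0,-0.8,0],[0,0,-0.8,0],[0,0,-0.8,0]]]' 0;python3 -c "
from h import *
plan(575,-185,330,1.67)"
```

```text
clock: 8.8
eef_pos: [677.5, -35.4, 326.9]
tool_rot: [3.142, -0.0, 1.632]
force: [-0.1, -0.1, -0.6]
width: 42.8
gripper_force: 0.0
n=8 row=[-0.706,-0.569,-0.016,-0.059]  yaw 1.632->1.670
```

```bash
python3 -m crank '[[[-0.7,-0.57,0,-0.06],[-0.7,-0.57,0,-0.06],[-0.7,-0.57,0,-0.06],[-0.7,-0.57,0,-0.06],[-0.7,-0.57,0,-0.06],[-0.7,-0.57,0,-0.06],[-0.7,-0.57,0,-0.06],[-0.7,-0.57,0,-0.06],[0,0,0,0],[0,0,0,0]]]' -1
python3 - <<'E'
from h import *
np.set_printoptions(precision=1,suppress=True)
for n in("wrist","top","side"):
    im=ctrl.get_image(n)
    if n=="wrist": cv2.imwrite("pics/w4.png",cv2.resize(im["img"][40:300,80:430,::-1],None,fx=2.28,fy=2.28,interpolation=cv2.INTER_CUBIC))
    if n!="side": np.save(f"{n}4.npy",dict(im),allow_pickle=True)
    for t,z in dict(bay=30,swing_hinge=200,swing_knob=212,door_hinge=74,door_push=89,titrator=0).items():
        for k in ctrl.place_of(n,t)[:1]: print(n,t,k["confidence"],np.array(k["position"]),atz(im,k["position"],z))
E
```

```text
clock: 9.63
eef_pos: [574.2, -185.0, 326.3]
tool_rot: [3.141, -0.0, 1.667]
force: [-0.0, 0.9, 0.1]
width: 85.2
gripper_force: 0.0
wrist bay 0.95 [132.  259.2] [ 577.9 -157.    30. ]
wrist swing_hinge 0.89 [149.6 371.8] [ 687.1 -147.9  200. ]
wrist swing_knob 0.64 [118.1 265. ] [ 577.5 -127.1  212. ]
wrist door_hinge 0.78 [190.1 215.6] [ 521.5 -242.5   74. ]
wrist door_push 0.95 [154. 149.] [ 429.6 -195.3   89. ]
wrist titrator 0.72 [129.5 257.6] [ 575.6 -156.1    0. ]
top bay 0.71 [178.2 336.6] [ 583.4 -154.4   30. ]
top swing_hinge 0.76 [130.2 343.6] [ 677. -140.  200.]
top swing_knob 0.79 [169.3 338.8] [ 577.6 -125.7  212. ]
top door_hinge 0.64 [199.1 370. ] [ 522.  -235.9   74. ]
top door_push 0.61 [114.3 256.3] [743.8  73.3  89. ]
top titrator 0.69 [184.  338.5] [ 571.4 -165.4    0. ]
side bay 0.62 [289.9 302.2] [ 575.8 -154.8   30. ]
side swing_hinge 0.95 [238. 359.] [ 687.9 -143.9  200. ]
side swing_knob 0.57 [233.  306.2] [ 581.2 -113.3  212. ]
side door_hinge 0.61 [321.7 292.1] [ 523.1 -236.6   74. ]
side door_push 0.74 [163.1 233.4] [488.9 236.9  89. ]
side titrator 0.93 [295.8 302.2] [ 577.9 -156.8    0. ]
```

View pics/w4.png

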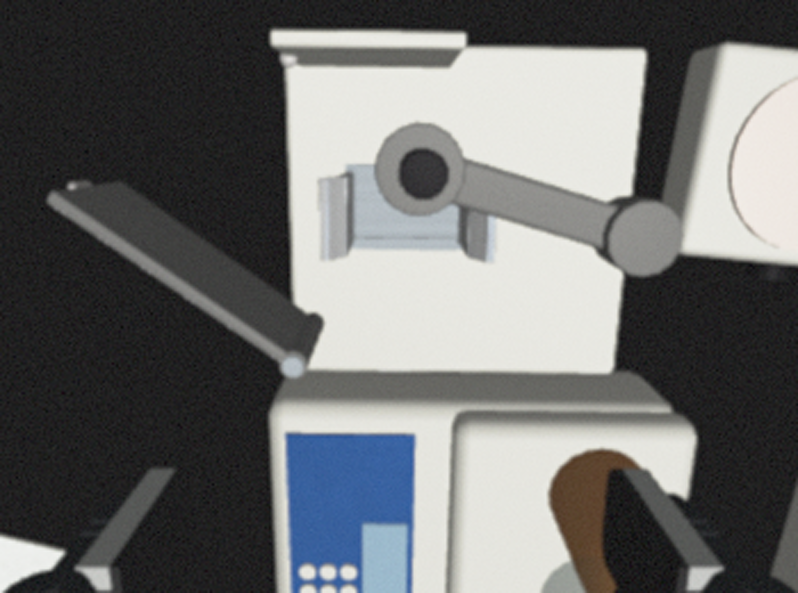

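The arm has not moved: the knob is still at crop pixel (422,172) over the bay, so my cage missed it. I'll check the geometry before trying again.

```bash
python3 - <<'E'
from h import *
np.set_printoptions(precision=2,suppress=True)
im=np.load("wrist4.npy",allow_pickle=True).item()
print(im["intrinsics"],[k for k in im])
E=np.array(im["extrinsics"]);print(E)
s=ctrl.read_state();p=np.array(s["eef_pos"]);R=Ro.from_euler("xyz",s["tool_rot"]).as_matrix()
for o in([0,0,0],[0,42.6,-13],[0,-42.6,-13],[0,42,-60],[0,-42,-60]): print(o,proj(im,p+R@np.array(o)))
g=cv2.cvtColor(im["img"],cv2.COLOR_RGB2GRAY)
for z in(150,180,212,226):print(z,atz(im,(40+172/2.28,80+422/2.28),z), atz(im,(40+237/2.28,80+642/2.28),z))
# triangulate knob between wrist and top
t=np.load("top4.npy",allow_pickle=True).item()
cv2.imwrite("pics/t4.png",cv2.resize(t["img"][90:260,260:420,::-1],None,fx=3.5,fy=3.5,interpolation=cv2.INTER_CUBIC))
for P in([577,-126,226],[577,-126,190],[684,-143,215],[574,-155,30]): print(P,[(round((a-90)*3.5),round((b-260)*3.5)) for a,b in [proj(t,P)]])
E
```

```text
[[304.99   0.   254.67]
 [  0.   304.99 193.26]
 [  0.     0.     1.  ]] ['img', 'intrinsics', 'extrinsics']
[[   1.     -0.09   -0.03  566.41]
 [   0.1     0.95    0.29 -113.46]
 [   0.     -0.29    0.96  503.36]
 [   0.      0.      0.      1.  ]]
[0, 0, 0] (np.float64(219.56444676122433), np.float64(258.02013709949375))
[0, 42.6, -13] (np.float64(227.54607166783225), np.float64(331.1863618506632))
[0, -42.6, -13] (np.float64(228.06136012622088), np.float64(185.36469661610022))
[0, 42, -60] (np.float64(270.10903720547304), np.float64(355.7479103710155))
[0, -42, -60] (np.float64(270.77903798594025), np.float64(163.39064885313587))
150 [ 579.71 -127.11  150.  ] [ 693.91 -148.24  150.  ]
180 [ 578.58 -125.95  180.  ] [ 683.08 -145.29  180.  ]
212 [ 577.38 -124.71  212.  ] [ 671.54 -142.14  212.  ]
226 [ 576.85 -124.17  226.  ] [ 666.48 -140.76  226.  ]
[577, -126, 226] [(275, 280)]
[577, -126, 190] [(284, 270)]
[684, -143, 215] [(126, 301)]
[574, -155, 30] [(320, 269)]
```

View pics/t4.png

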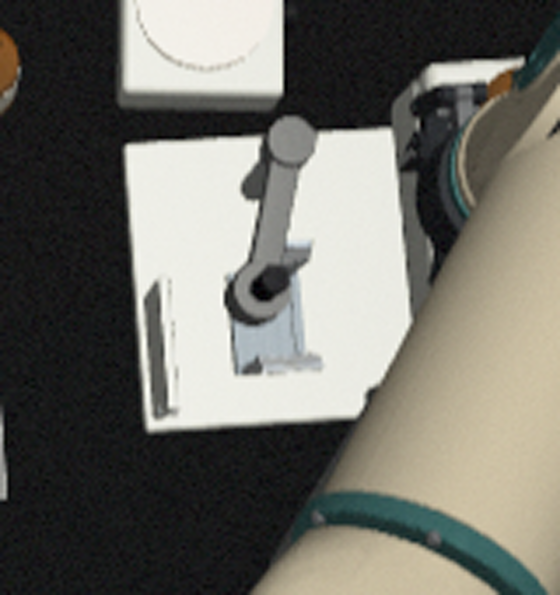

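```bash
python3 - <<'E'
from h import *
im=ctrl.get_image("side"); i=cv2.resize(im["img"][110:360,190:430,::-1],None,fx=2.4,fy=2.4,interpolation=cv2.INTER_CUBIC)
w=np.load("wrist4.npy",allow_pickle=True).item()["img"][150:384,80:430,::-1]
s=ctrl.read_state();p=np.array(s["eef_pos"]);R=Ro.from_euler("xyz",s["tool_rot"]).as_matrix()
for o in([0,0,0],[0,42.6,-13],[0,-42.6,-13],[0,42.6,-40],[0,-42.6,-40]):
    r,c=proj(im,p+R@np.array(o)); cv2.drawMarker(i,(int((c-190)*2.4),int((r-110)*2.4)),(0,0,255),0,8)
cv2.imwrite("pics/s5.png",i); print(p,s["tool_rot"],s["width"])
E
```

```text
[ 575.34239294 -183.50736709  325.50504929] [ 3.14158485e+00 -1.53472055e-06  1.66974677e+00] 85.34562666672541
```

View pics/s5.png

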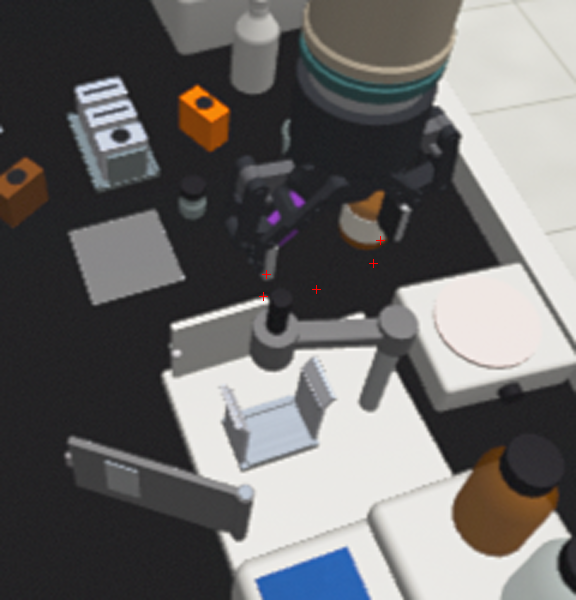

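The side view shows the fingertips well above where the reported TCP puts them: tips at (268,275) and (402,238), while the nominal open-tip markers are about 27 mm lower. That explains the miss. I'll calibrate by touching clear bench with the fingers shut.

```bash
python3 -c "
from h import *
q=plan(480,0,240)
plan(480,0,20,frm=q)"
```

```text
n=9 row=[0.853,-0.341,0.380,-0.000]  yaw 1.670->1.670
n=9 row=[0.000,0.000,0.978,-0.000]  yaw 1.670->1.670
```

```bash
python3 -m crank '[[[0.85,-0.34,0.1,0],[0.85,-0.34,0.38,0],[0.85,-0.34,0.38,0],[0.85,-0.34,0.38,0],[0.85,-0.34,0.38,0],[0.85,-0.34,0.38,0],[0.85,-0.34,0.38,0],[0.85,-0.34,0.38,0],[0.85,-0.34,0.38,0]]]' 1;  python3 -m crank '[[[0,0,0.9,0],[0,0,0.95,0],[0,0,0.95,0],[0,0,0.95,0],[0,0,0.95,0],[0,0,0.95,0],[0,0,0.95,0],[0,0,0.95,0],[0,0,0.6,0],[0,0,0,0],[0,0,0,0]]]'
python3 -m crank '[[[0,0,0.2,0],[0,0,0.2,0],[0,0,0.1,0],[0,0,0,0]]]' | head -4
```

```text
clock: 11.48
eef_pos: [479.8, 0.2, 246.8]
tool_rot: [3.141, -0.0, 1.67]
force: [0.4, 0.9, -0.2]
width: -0.2
gripper_force: 0.0
clock: 12.4
eef_pos: [480.1, -1.0, 43.0]
tool_rot: [-3.14, 0.0, 1.669]
force: [-0.0, 0.2, -0.0]
width: 0.1
gripper_force: 0.0
clock: 12.73
eef_pos: [480.4, -0.6, 30.8]
tool_rot: [3.141, -0.0, 1.67]
force: [-0.7, 0.9, -1.5]
```

```bash
for i in 1; do python3 -m crank '[[[0,0,0.4,0],[0,0,0.4,0],[0,0,0,0]]]' | sed -n 2,4p;  python3 -m crank '[[[0,0,0.2,0],[0,0,0.2,0],[0,0,0,0]]]'| sed -n 2,4p;  done
python3 - <<'E'
from h import *
im=ctrl.get_image("side"); p=np.array(ctrl.read_state()["eef_pos"])
i=im["img"][150:270,170:330,::-1].copy()
for z in(0,30,60):
    r,c=proj(im,p+[0,0,z]); cv2.drawMarker(i,(int(c-170),int(r-150)),(0,0,255),0,3)
cv2.imwrite("pics/s6.png",cv2.resize(i,None,fx=4,fy=4,interpolation=cv2.INTER_CUBIC))
E
```

```text
eef_pos: [479.2, -0.5, 9.1]
tool_rot: [-3.139, -0.001, 1.67]
force: [0.3, 0.7, -0.0]
eef_pos: [479.8, -0.8, -0.1]
tool_rot: [-3.14, -0.0, 1.67]
force: [0.1, 0.3, -0.4]
```

View pics/s6.png

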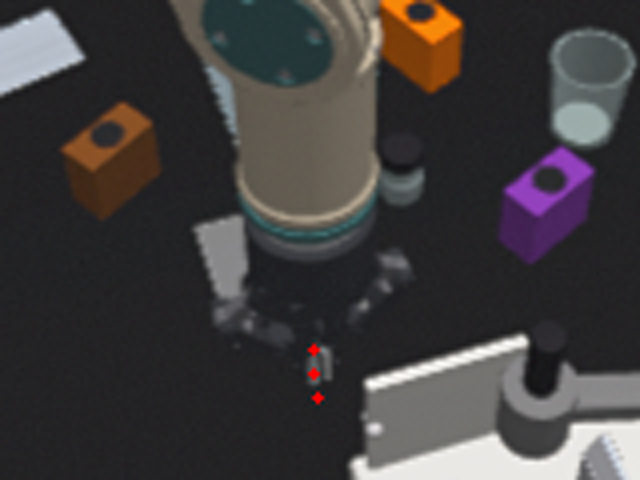

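Shut tips appear at (317,383), about 19–22 mm above the reported TCP. I'll feel for the bench.

```bash
python3 -m crank '[[[0,0,0.3,0],[0,0,0.3,0],[0,0,0,0]]]' | sed -n 2,4p; for i in 1; do  python3 -m crank '[[[0,0,0.1,0],[0,0,0,0]]]'| sed -n 2,4p;   python3 -m crank '[[[0,0,0.1,0],[0,0,0,0]]]'| sed -n 2,4p; done
```

```text
eef_pos: [479.6, -0.6, -15.5]
tool_rot: [-3.14, -0.0, 1.67]
force: [-0.4, -0.5, 0.2]
eef_pos: [480.1, -0.7, -17.2]
tool_rot: [-3.141, -0.0, 1.67]
force: [-0.3, -0.1, 0.3]
eef_pos: [480.3, -0.7, -19.4]
tool_rot: [-3.142, -0.0, 1.67]
force: [0.3, 0.2, 0.4]
```

```bash
python3 -m crank '[[[0,0,0.1,0],[0,0,0,0]]]'| sed -n 2,4p;   python3 -m crank '[[[0,0,0.1,0],[0,0,0,0]]]'| sed -n 2,4p; python3 -m crank '[[[0,0,0.08,0],[0,0,0,0]]]'| sed -n 2,4p;python3 -m crank '[[[0,0,0.08,0],[0,0,0,0]]]'| sed -n 2,4p
```

```text
eef_pos: [480.2, -0.7, -22.0]
tool_rot: [-3.141, -0.0, 1.67]
force: [0.3, 0.5, 0.2]
eef_pos: [480.2, -0.7, -24.5]
tool_rot: [-3.141, -0.0, 1.67]
force: [-0.6, 1.0, -0.6]
eef_pos: [480.2, -0.7, -26.5]
tool_rot: [-3.141, -0.0, 1.67]
force: [-0.6, 1.0, 0.8]
eef_pos: [480.2, -0.7, -28.5]
tool_rot: [-3.141, -0.0, 1.67]
force: [0.6, 0.4, -0.1]
```

```bash
for i in 1; do python3 -m crank '[[[0,0,0.1,0],[0,0,0,0]]]'| sed -n 2,4p;   python3 -m crank '[[[0,0,0.1,0],[0,0,0,0]]]'| sed -n 2,4p; python3 -m crank '[[[0,0,0.08,0],[0,0,0,0]]]'| sed -n 2,4p;python3 -m crank '[[[0,0,0.08,0],[0,0,0,0]]]'| sed -n 2,4p; done
```

```text
eef_pos: [480.1, -0.7, -31.1]
tool_rot: [-3.141, -0.0, 1.67]
force: [0.1, -0.0, 0.7]
eef_pos: [480.1, -0.7, -33.6]
tool_rot: [-3.141, -0.0, 1.67]
force: [0.3, 0.4, 0.5]
eef_pos: [480.4, -0.8, -35.2]
tool_rot: [3.141, -0.0, 1.67]
force: [-0.3, 1.2, 0.9]
eef_pos: [480.5, -0.7, -35.3]
tool_rot: [3.14, -0.001, 1.669]
force: [-4.6, 0.2, 26.2]
```

Contact is at reported z = −35, so the true shut-tip height is the reported z plus 35 mm. I'll put that in the helper and return to the knob.

```bash
sed -i 's/p=np.array(s\["eef_pos"\]);R=/p=np.array(s["eef_pos"])+[0,0,35];R=/' h.py; python3 -m crank '[[[0,0,-0.2,0],[0,0,-0.6,0],[0,0,-1,0],[0,0,-1,0],[0,0,-1,0],[0,0,-1,0],[0,0,-1,0],[0,0,-1,0],[0,0,-1,0],[0,0,-1,0],[0,0,-1,0],[0,0,0,0]]]' 0
python3 -c "
from h import *
q=plan(577,-125.5,262,2.976,n=16)
plan(577,-125.5,187,2.976,frm=q)"
```

```text
clock: 16.2
eef_pos: [483.2, -1.1, 211.6]
tool_rot: [3.134, -0.0, 1.67]
force: [0.2, 0.3, -0.3]
width: 42.9
gripper_force: 0.0
n=16 row=[-0.418,-0.027,-0.038,-1.020]  yaw 1.670->2.976
n=3 row=[-0.000,0.000,1.000,-0.000]  yaw 2.976->2.976
```

```bash
python3 -m crank '[[[-0.42,-0.03,-0.1,-1],[-0.42,-0.03,-0.1,-1],[-0.42,-0.03,-0.1,-1],[-0.42,-0.03,-0.1,-1],[-0.42,-0.03,-0.1,-1],[-0.42,-0.03,0,-1],[-0.42,-0.03,0,-1],[-0.42,-0.03,0,-1]]]' | head -1; python3 -m crank '[[[-0.42,-0.03,0,-1],[-0.42,-0.03,0,-1],[-0.42,-0.03,0,-1],[-0.42,-0.03,0,-1],[-0.42,-0.03,0,-1],[-0.42,-0.03,0,-1],[-0.42,-0.03,0,-1],[-0.42,-0.03,0,-1],[0,0,0,-0.3],[0,0,0,0],[0,0,0,0]]]'
python3 -c "
from h import *
plan(577,-125.5,187,2.976)"
```

```text
clock: 16.87
clock: 17.78
eef_pos: [571.6, -127.6, 219.6]
tool_rot: [3.141, -0.002, 2.972]
force: [0.1, 0.6, -0.7]
width: 42.8
gripper_force: 0.0
n=3 row=[-0.066,0.039,0.902,-0.017]  yaw 2.972->2.976
```

```bash
python3 -m crank '[[[-0.05,0.02,0.5,0],[-0.05,0.02,0.5,0],[-0.05,0.02,0.5,0],[-0.04,0.02,0.5,0],[0,0,0.4,0],[0,0,0.3,0],[0,0,0,0]]]'; python3 -m crank '[[[0,0,0,0],[0,0,0,0],[0,0,0,0],[0,0,0,0]]]' 0.44
```

```text
clock: 18.37
eef_pos: [576.2, -126.2, 151.2]
tool_rot: [3.141, -0.003, 2.973]
force: [-0.4, 0.9, -0.4]
width: 43.0
gripper_force: 0.0
clock: 18.7
eef_pos: [578.0, -126.7, 153.4]
tool_rot: [3.141, 0.001, 2.974]
force: [-0.6, 1.0, 1.0]
width: 23.9
gripper_force: 0.3
```

```bash
python3 -m crank '[[[0,0.28,0,0.8],[-0.01,0.28,0,0.8],[-0.01,0.28,0,0.8],[-0.01,0.28,0,0.8],[-0.01,0.28,0,0.8],[-0.01,0.28,0,0.8],[-0.01,0.28,0,0.8],[-0.01,0.28,0,0.8],[-0.01,0.28,0,0.8],[-0.01,0.28,0,0.8]]]'; python3 -m crank '[[[-0.01,0.28,0,0.8],[-0.01,0.28,0,0.8],[-0.01,0.28,0,0.8],[-0.01,0.28,0,0.8],[-0.01,0.28,0,0.8],[-0.01,0.28,0,0.8],[-0.01,0.28,0,0.8],[-0.01,0.28,0,0.8],[-0.01,0.28,0,0.8],[-0.01,0.28,0,0.8],[0,0,0,0]]]'
```

```text
clock: 19.53
eef_pos: [609.6, -66.2, 153.2]
tool_rot: [-3.141, -0.0, 2.33]
force: [-2.1, -1.6, 0.8]
width: 23.8
gripper_force: 0.7
clock: 20.45
eef_pos: [673.5, -36.1, 152.8]
tool_rot: [3.14, 0.0, 1.694]
force: [-0.3, 1.1, 0.6]
width: 24.1
gripper_force: 0.0
```

```bash
python3 -m crank '[[[0,0,0,0],[0,0,0,0],[0,0,-0.6,0],[0,0,-1,0],[0,0,-1,0],[0,0,-1,0],[0,0,-1,0],[0,0,-1,0]]]' 0;python3 -c "
from h import *
plan(575,-175,310,1.67,n=8)"
```

```text
clock: 21.12
eef_pos: [671.7, -37.2, 294.3]
tool_rot: [3.141, -0.0, 1.694]
force: [-0.0, -0.5, -0.2]
width: 42.8
gripper_force: 0.0
n=8 row=[-0.630,-0.558,0.097,0.038]  yaw 1.694->1.670
```

```bash
python3 -m crank '[[[-0.63,-0.56,0,0.04],[-0.63,-0.56,0.1,0.04],[-0.63,-0.56,0.1,0.04],[-0.63,-0.56,0.1,0.04],[-0.63,-0.56,0.1,0.04],[-0.63,-0.56,0.1,0.04],[-0.63,-0.56,0.1,0.04],[-0.63,-0.56,0.1,0.04],[0,0,0,0],[0,0,0,0]]]' -1
python3 - <<'E'
from h import *
np.set_printoptions(precision=1,suppress=True)
im=ctrl.get_image("wrist"); np.save("w7.npy",im,allow_pickle=True)
cv2.imwrite("pics/w7.png",cv2.resize(im["img"][40:300,80:430,::-1],None,fx=2.28,fy=2.28,interpolation=cv2.INTER_CUBIC))
for t,z in dict(bay=30,swing_hinge=180,swing_knob=212,door_hinge=74,door_push=89,titrator=0).items():
        for k in ctrl.place_of("wrist",t)[:1]: print(t,k["confidence"],np.array(k["position"]),atz(im,k["position"],z))
print(ctrl.read_state()["eef_pos"],ctrl.read_state()["tool_rot"])
E
```

```text
clock: 21.95
eef_pos: [574.0, -175.8, 275.8]
tool_rot: [3.141, -0.0, 1.666]
force: [0.8, 0.7, -0.3]
width: 85.1
gripper_force: 0.0
bay 0.91 [142.4 260.5] [ 579.6 -157.1   30. ]
swing_hinge 0.58 [168.4 389.3] [ 694.2 -150.8  180. ]
swing_knob 0.79 [ 18.9 409.3] [669.6 -38.5 212. ]
door_hinge 0.67 [207.6 210.3] [ 520.9 -242.6   74. ]
titrator 0.7 [139.2 256.5] [ 574.2 -156.7    0. ]
[ 575.5 -173.6  275.1] [-3.1 -0.   1.7]
```

View pics/w7.png

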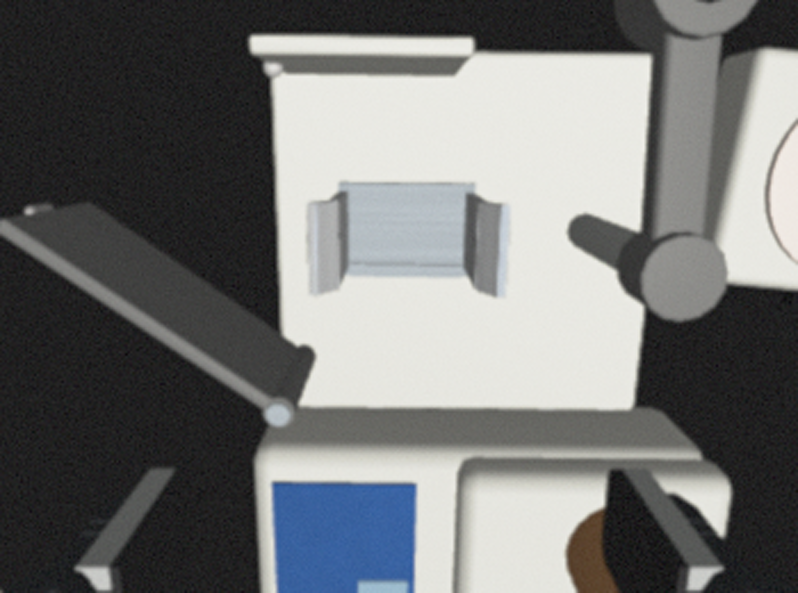

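The bay is clear now: floor corners at crop (342,183), (474,184), (347,274), (467,276), and the arm is swung well to the right. I'll compute the bay pose from these.

```bash
python3 - <<'E'
from h import *
np.set_printoptions(precision=1,suppress=True)
im=np.load("w7.npy",allow_pickle=True).item()
f=lambda x,y,z:atz(im,(40+y/2.28,80+x/2.28),z)
P=[f(342,183,32),f(474,184,32),f(347,274,32),f(467,276,32)]
for p in P: print(p)
for z,pts in((115,[(317,203),(503,205),(317,294),(501,296)]),(120,[(250,46),(473,47)]),(24,[(275,76),(652,55),(283,340),(637,340)]),(74+48,[(279,411)])):
    print(z,*[f(x,y,z) for x,y in pts])
i=im["img"]
c=np.mean(P,0); print("c",c)
for yaw in(.08,.09,.1):
  print(yaw,[ (round((q[1]-80)*2.28),round((q[0]-40)*2.28)) for q in [proj(im,np.array([575.5,-155.5,0])+Ro.from_euler("z",yaw).apply(v)) for v in([35,20,34],[-35,20,34],[35,-20,34],[-35,-20,34],[-44,23,115],[44,23,115],[-44,-23,115],[44,-23,115],[-72,96,120],[28,96,120],[-65,-82,122])]])
E
```

```text
[ 535.8 -131.2   32. ]
[ 613.3 -124.5   32. ]
[ 542.7 -185.1   32. ]
[ 615.9 -179.4   32. ]
115 [ 530.6 -136.3  115. ] [ 619.1 -128.9  115. ] [ 533.3 -180.5  115. ] [ 624.2 -173.   115. ]
120 [497.5 -70.6 120. ] [595.7 -61.7 120. ]
24 [492.5 -75.4  24. ] [706.5 -44.   24. ] [ 504.5 -233.1   24. ] [ 730.5 -211.9   24. ]
122 [ 518.3 -241.6  122. ]
c [ 576.9 -155.    32. ]
0.08 [(465, 198), (346, 196), (462, 265), (347, 263), (315, 202), (500, 205), (317, 297), (495, 299), (247, 33), (474, 37), (277, 412)]
0.09 [(465, 197), (346, 197), (463, 264), (347, 264), (315, 203), (499, 204), (318, 298), (495, 298), (245, 35), (472, 36), (279, 414)]
0.1 [(464, 197), (346, 197), (463, 264), (348, 265), (314, 204), (499, 203), (318, 299), (496, 298), (243, 37), (470, 35), (280, 415)]
```

```bash
python3 -c "
from h import *
plan(506,212,250,1.66)"
```

```text
n=16 row=[0.976,-0.082,0.150,0.008]  yaw 1.670->1.660
```

```bash
python3 -m crank '[[[0.6,-0.08,0.15,0],[0.98,-0.08,0.15,0],[0.98,-0.08,0.15,0],[0.98,-0.08,0.15,0],[0.98,-0.08,0.15,0],[0.98,-0.08,0.15,0],[0.98,-0.08,0.15,0],[0.98,-0.08,0.15,0]]]' | head -1;python3 -m crank '[[[0.98,-0.08,0.15,0],[0.98,-0.08,0.15,0],[0.98,-0.08,0.15,0],[0.98,-0.08,0.15,0],[0.98,-0.08,0.15,0],[0.98,-0.08,0.15,0],[0.98,-0.08,0.15,0],[0.98,-0.08,0.15,0],[0.38,0,0,0],[0,0,0,0],[0,0,0,0]]]'
cat > look.py <<'E'
from h import *
np.set_printoptions(precision=1,suppress=True)
import sys
ztop=float(sys.argv[1])
im=ctrl.get_image("wrist"); s=ctrl.read_state(); print(s["eef_pos"],s["tool_rot"][2])
for t in("cell","blank_a","rack","mat"):
    for k in ctrl.place_of("wrist",t)[:3]: print(t,round(k["confidence"],2),np.array(k["position"]),atz(im,k["position"],0 if t!="cell" else ztop-58))
g=cv2.cvtColor(im["img"],cv2.COLOR_RGB2GRAY).astype(np.uint8)
hsv=cv2.cvtColor(im["img"],cv2.COLOR_RGB2HSV)
m=((g>150)&(hsv[...,1]<60)).astype(np.uint8)
cs,h=cv2.findContours(m,cv2.RETR_CCOMP,cv2.CHAIN_APPROX_NONE)
for i,c in enumerate(cs):
    a=cv2.contourArea(c)
    if h[0][i][3]<0 and 300<a<12000:
        q=np.array([atz(im,(p[0][1],p[0][0]),ztop)[:2] for p in c],np.float32)
        r=cv2.minAreaRect(q)
        if max(r[1])>130 or min(r[1])<15: continue
        print("blob",a,"ctr",np.array(r[0]),"size",np.array(r[1]),"ang",round(r[2],1))
        j=h[0][i][2]
        while j>=0:
            if cv2.contourArea(cs[j])>60:
                qq=np.array([atz(im,(p[0][1],p[0][0]),ztop)[:2] for p in cs[j]],np.float32); e=cv2.minAreaRect(qq); print("   hole",np.array(e[0]),np.array(e[1]))
            j=h[0][j][0]
E
python3 look.py 66
```

```text
clock: 22.97
clock: 23.88
eef_pos: [505.4, 211.9, 215.4]
tool_rot: [3.141, 0.001, 1.669]
force: [-0.3, -0.7, -0.2]
width: 85.6
gripper_force: 0.0
[505.7 210.8 215.6] 1.6667346275282362
cell 0.88 [117.5 354. ] [620.6 276.4   8. ]
cell 0.8 [149.7 154.9] [378.  213.1   8. ]
cell 0.67 [247. 362.] [665.  104.9   8. ]
blank_a 0.84 [104.3 257.6] [501.6 280.3   0. ]
blank_a 0.84 [ 66.3 258. ] [497.7 323.7   0. ]
blank_a 0.45 [140.7 259.1] [508.  236.1   0. ]
mat 0.61 [232.8 230.7] [481.4 105.    0. ]
blob 388.5 ctr [624.5 -15.9] size [47.2 26. ] ang 5.5
blob 834.5 ctr [739.2 106.7] size [59.7 50.9] ang 39.7
blob 5503.5 ctr [485.2 136.7] size [91.1 90.7] ang 5.0
blob 2731.5 ctr [721.4 192.6] size [60.1 92.6] ang 51.1
   hole [733.7 182.8] [55.4 55.8]
blob 8242.0 ctr [502.1 279.3] size [ 70.5 123.5] ang 5.7
   hole [507.1 239.5] [24.8 24.9]
   hole [504.2 257.2] [53.6  4.1]
   hole [503.9 265.4] [45.9  4.1]
   hole [502.7 282.3] [46.3  5.9]
   hole [500.5 299.2] [46.5  2.9]
   hole [499.7 307.2] [54.1  3.8]
   hole [498.4 325.1] [46.4  6.4]
blob 1961.0 ctr [722.4 364. ] size [33.2 62.8] ang 19.2
```

The disc measures 24.9 mm round at (507.1, 239.5), the bars are 46×6 mm at 43 mm pitch, and the rack yaw is 0.10. That matches what I expect.

```bash
python3 -c "
from h import *
q=plan(507,239.5,100,1.672)
plan(507,239.5,26,1.672,frm=q,n=5)"
```

```text
n=7 row=[0.162,0.024,0.861,-0.012]  yaw 1.666->1.672
n=5 row=[0.000,0.000,0.592,-0.000]  yaw 1.672->1.672
```

```bash
python3 -m crank '[[[0.16,0.02,0.86,-0.01],[0.16,0.02,0.86,-0.01],[0.16,0.02,0.86,-0.01],[0.16,0.02,0.86,-0.01],[0.16,0.02,0.86,-0.01],[0.16,0.02,0.86,-0.01],[0.16,0.02,0.86,-0.01],[0,0,0,0],[0,0,0,0]]]'|sed -n 2,4p
python3 look.py 66 | grep -A1 "blob\|\[" | head -30; python3 -c "
from h import *
plan(507,239.5,26,1.672,n=5)"
```

```text
eef_pos: [505.5, 239.8, 64.4]
tool_rot: [-3.14, 0.001, 1.673]
force: [0.4, 0.4, 0.2]
[506.4 239.8  65.4] 1.6725112381378775
cell 0.59 [193.3 255.2] [504.8 241.4   8. ]
cell 0.59 [208.9  96.9] [378.1 215.2   8. ]
blank_a 0.98 [143.2 257.8] [502.9 280.2   0. ]
blank_a 0.9 [ 83.7 256.7] [497.5 324.1   0. ]
blank_a 0.18 [287.4 326.9] [579.1 156.6   0. ]
mat 0.62 [321.6 213.7] [478.8 108.8   0. ]
blob 7560.0 ctr [486.5 169.2] size [79.8 64.9] ang 5.9
blob 1174.5 ctr [664.  216.9] size [22.4 30.7] ang 19.4
blob 2962.5 ctr [377.9 339.8] size [42.4 22.3] ang 18.0
n=5 row=[-0.010,0.001,0.601,0.003]  yaw 1.673->1.672
```

```bash
python3 -m crank '[[[0,0.01,0.6,0],[0,0,0.6,0],[0,0,0.6,0],[0,0,0.6,0],[0,0,0.6,0],[0,0,0,0],[0,0,0,0]]]'|sed -n 2,4p
python3 -m crank '[[[0,0,0,0],[0,0,0,0],[0,0,0,0],[0,0,0,0],[0,0,0,0],[0,0,0,0]]]' 1
```

```text
eef_pos: [506.1, 240.6, -9.9]
tool_rot: [-3.141, 0.0, 1.674]
force: [0.1, -0.7, -0.5]
clock: 26.22
eef_pos: [507.2, 241.2, -8.8]
tool_rot: [3.139, -0.001, 1.674]
force: [-0.2, -0.3, 5.5]
width: 59.4
gripper_force: 65.2
```

```bash
python3 -m crank '[[[0,0,-0.1,0],[0,0,-0.3,0],[0,0,-0.6,0],[0,0,-0.8,0],[0,0,-0.8,0],[0,0,-0.6,0],[0,0,-0.2,0],[0,0,0,0]]]'; python3 -c "
from h import *
s=ctrl.read_state()
plan(482,107,s['eef_pos'][2]+35-35,1.66)
import cv2
np.set_printoptions(precision=1,suppress=True)
for n in('top','side'):
  im=ctrl.get_image(n)
  for k in ctrl.trace(n,'mat')[:1]:
    c=max(cv2.findContours(k['mask'].astype(np.uint8),0,cv2.CHAIN_APPROX_NONE)[0],key=cv2.contourArea)
    q=np.array([atz(im,(p[0][1],p[0][0]),3)[:2] for p in c],np.float32); print(n,k['confidence'],cv2.minAreaRect(q))
"
```

```text
clock: 26.88
eef_pos: [506.7, 241.3, 76.2]
tool_rot: [3.139, -0.001, 1.674]
force: [0.9, 0.1, -1.0]
width: 59.4
gripper_force: 64.8
n=6 row=[-0.875,-0.251,0.233,0.029]  yaw 1.674->1.660
side 0.68 ((483.1202697753906, 110.01177215576172), (115.20191192626953, 116.47953033447266), 5.993878364562988)
```

```bash
python3 -m crank '[[[-0.4,-0.1,0,0],[-0.8,-0.24,0,0],[-0.86,-0.24,0,0],[-0.86,-0.24,0,0],[-0.86,-0.24,0,0],[-0.8,-0.24,0,0],[-0.6,-0.1,0,0],[0,0,0,0],[0,0,0,0]]]' |sed -n 2,4p; python3 -m crank '[[[0,0,0.4,0],[0,0,0.6,0],[0,0,0.7,0],[0,0,0.6,0],[0,0,0.5,0],[0,0,0.3,0],[0,0,0.2,0],[0,0,0,0],[0,0,0,0]]]'
```

```text
eef_pos: [484.1, 107.1, 74.5]
tool_rot: [-3.141, 0.0, 1.671]
force: [-0.2, 0.3, -1.9]
clock: 28.58
eef_pos: [484.5, 108.7, -7.9]
tool_rot: [-3.142, -0.0, 1.674]
force: [0.1, -0.2, -0.6]
width: 59.2
gripper_force: 64.8
```

```bash
python3 -m crank '[[[0,0,0.1,0],[0,0,0.08,0],[0,0,0,0]]]' | sed -n 2,4p; python3 -m crank '[[[0,0,0.06,0],[0,0,0,0]]]' | sed -n 2,4p
```

```text
eef_pos: [484.6, 108.6, -12.1]
tool_rot: [3.141, -0.0, 1.674]
force: [0.7, 0.7, -0.6]
eef_pos: [484.6, 108.5, -13.7]
tool_rot: [3.141, -0.0, 1.674]
force: [0.1, 0.8, -2.2]
```

```bash
python3 -m crank '[[[0,0,0.04,0],[0,0,0,0]]]' | sed -n 2,4p; python3 -m crank '[[[0,0,0.04,0],[0,0,0,0]]]' | sed -n 2,4p
```

```text
eef_pos: [484.6, 108.5, -13.8]
tool_rot: [3.141, -0.001, 1.674]
force: [-2.9, -0.3, 9.2]
eef_pos: [484.6, 108.6, -13.8]
tool_rot: [3.14, -0.002, 1.674]
force: [-4.6, 1.4, 21.2]
```

```bash
python3 -m crank '[[[0,0,-0.06,0],[0,0,0,0],[0,0,0,0],[0,0,-0.4,0],[0,0,-0.8,0],[0,0,-1,0],[0,0,-1,0],[0,0,-0.8,0],[0,0,-0.5,-0.5],[0,0,0,-1],[0,0,0,-1],[0,0,0,-1]]]' -1 | sed -n 1,4p; python3 -m crank '[[[0,0,0,-1],[0,0,0,-1],[0,0,0,-1],[0,0,0,-1],[0,0,0,-1],[0,0,0,-1],[0,0,0,-1],[0,0,0,-1],[0,0,0,-1],[0,0,0,-1]]]' |head -1; python3 -m crank '[[[0,0,0,-1],[0,0,0,-1],[0,0,0,-1],[0,0,0,-1],[0,0,0,-1],[0,0,0,-1],[0,0,0,-0.1],[0,0,0,0],[0,0,0,0]]]'
python3 look.py 61 | grep -A1 "blob\|\[" | head -30
```

```text
clock: 30.33
eef_pos: [484.5, 108.5, 99.1]
tool_rot: [3.141, 0.0, 1.958]
force: [0.4, 0.7, -0.0]
clock: 31.17
clock: 31.92
eef_pos: [484.5, 108.2, 98.4]
tool_rot: [-3.141, -0.0, -3.044]
force: [-0.7, 0.4, 0.3]
width: 85.3
gripper_force: 0.0
[484.4 108.3  98.3] -3.0431011447872955
cell 0.8 [341.3 228.5] [663.   95.4   3. ]
cell 0.75 [ 69.6 391.1] [374.5 210.    3. ]
cell 0.63 [184.9 253.4] [484.4 105.6   3. ]
blank_a 0.78 [223.2 440.1] [505.9 289.7   0. ]
rack 0.7 [219.3 430.7] [502.8 279.5   0. ]
blob 504.5 ctr [657.9 -36.9] size [21.5 33.6] ang 5.6
blob 9884.5 ctr [494.  253.5] size [ 87.9 122.4] ang 5.6
   hole [504.8 286.2] [47.3  7.1]
```

```bash
python3 -m crank '[[[0,-0.04,0.5,0],[0,0,0.8,0],[0,0,0.8,0],[0,0,0.8,0],[0,0,0.7,0],[0,0,0.4,0],[0,0,0.17,0],[0,0,0,0],[0,0,0,0]]]'|sed -n 2,4p
python3 -m crank '[[[0,0,0,0],[0,0,0,0],[0,0,0,0],[0,0,0,0],[0,0,0,0],[0,0,0,0],[0,0,0,0]]]' 1
```

```text
eef_pos: [484.9, 107.5, -5.6]
tool_rot: [3.142, 0.001, -3.042]
force: [0.2, -0.4, 0.1]
clock: 33.5
eef_pos: [484.9, 107.6, -5.4]
tool_rot: [3.141, 0.001, -3.041]
force: [-0.8, -0.1, 5.3]
width: 31.3
gripper_force: 59.5
```

```bash
python3 -m crank '[[[0,0,-0.1,0],[0,0,-0.4,0],[0,0,-0.8,0],[0,0,-1,0],[0,0,-1,0],[0,0,-1,0],[0,0,-0.9,0],[0,0,-0.4,0],[0,0,0,0]]]'; python3 -c "
from h import *
s=ctrl.read_state()
plan(576.5,-155,135+35,3.227,n=14)"
```

```text
clock: 34.25
eef_pos: [486.2, 107.8, 136.9]
tool_rot: [3.141, 0.005, -3.042]
force: [0.5, -0.2, -0.9]
width: 31.0
gripper_force: 59.6
n=14 row=[-0.187,-0.772,0.006,0.013]  yaw -3.042->-3.056
```

```bash
python3 -m crank '[[[-0.1,-0.4,0,0.01],[-0.19,-0.77,0,0.01],[-0.19,-0.77,0,0.01],[-0.19,-0.77,0,0.01],[-0.19,-0.77,0,0.01],[-0.19,-0.77,0,0.01],[-0.19,-0.77,0,0.01],[-0.19,-0.77,0,0.01]]]' | head -1; python3 -m crank '[[[-0.19,-0.77,0,0.01],[-0.19,-0.77,0,0.01],[-0.19,-0.77,0,0.01],[-0.19,-0.77,0,0.01],[-0.19,-0.77,0,0.02],[-0.19,-0.77,0,0.02],[-0.09,-0.37,0,0.02],[0,0,0,0],[0,0,0,0]]]'
python3 - <<'E'
from h import *
np.set_printoptions(precision=1,suppress=True)
plan(576.5,-155,145,3.227,n=2)
for n in("wrist","side","top"):
  im=ctrl.get_image(n)
  for t,z in dict(bay=30,titrator=0,swing_knob=212,door_hinge=74,cell=137).items():
    for k in ctrl.place_of(n,t)[:1]: print(n,t,k["confidence"],np.array(k["position"]),atz(im,k["position"],z))
E
```

```text
clock: 34.92
clock: 35.67
eef_pos: [575.1, -154.5, 132.9]
tool_rot: [3.14, -0.002, -3.057]
force: [0.1, 1.2, -1.3]
width: 30.7
gripper_force: 59.7
n=2 row=[-0.028,-0.013,0.458,-0.004]  yaw -3.057->-3.056
wrist bay 0.78 [182.2 255.2] [ 574.  -155.4   30. ]
wrist titrator 0.77 [177.7 256.2] [ 576.8 -154.     0. ]
wrist door_hinge 0.74 [112.9 148.3] [ 516.  -240.7   74. ]
wrist cell 0.97 [273.1 468.9] [595.1 -16.1 137. ]
side bay 0.61 [290.9 302. ] [ 574.6 -157.1   30. ]
side titrator 0.93 [294.  301.6] [ 577.9 -152.1    0. ]
side door_hinge 0.55 [323.4 290. ] [ 517.8 -239.1   74. ]
side cell 0.97 [265.2 306.1] [ 577.4 -147.2  137. ]
top bay 0.94 [179.3 339. ] [ 580.5 -161.1   30. ]
top titrator 0.92 [185.9 339.2] [ 566.  -167.3    0. ]
top swing_knob 0.5 [177.9 335.5] [ 556.5 -117.7  212. ]
top door_hinge 0.35 [215.1 239.9] [472.5 111.7  74. ]
top cell 0.88 [149.8 249.8] [636.2  88.9 137. ]
```

```bash
python3 -m crank '[[[-0.03,-0.02,0.4,0],[0,0,0.5,0],[0,0,0.5,0],[0,0,0.5,0],[0,0,0.5,0],[0,0,0,0]]]'|sed -n 2,4p; python3 -m crank '[[[0,0,0.5,0],[0,0,0.5,0],[0,0,0.4,0],[0,0,0.25,0],[0,0,0.1,0],[0,0,0,0],[0,0,0,0]]]'|sed -n 2,4p
```

```text
eef_pos: [574.8, -154.4, 70.9]
tool_rot: [3.14, -0.005, -3.056]
force: [-0.4, 0.9, -1.4]
eef_pos: [577.2, -155.1, 30.4]
tool_rot: [-3.142, 0.0, -3.056]
force: [0.7, -0.1, -1.2]
```

```bash
python3 -m crank '[[[0,0,0.06,0],[0,0,0,0]]]'|sed -n 2,4p
```

```text
eef_pos: [577.3, -155.1, 29.1]
tool_rot: [-3.141, 0.001, -3.056]
force: [0.5, -0.1, -2.2]
```

```bash
python3 -m crank '[[[0,0,0.1,0],[0,0,0.1,0],[0,0,0,0]]]'|sed -n 2,4p; python3 -m crank '[[[0,0,0.06,0],[0,0,0,0]]]'|sed -n 2,4p; python3 -m crank '[[[0,0,0.04,0],[0,0,0,0]]]'|sed -n 2,4p
```

```text
eef_pos: [576.7, -154.9, 23.3]
tool_rot: [3.141, -0.001, -3.056]
force: [-0.4, 0.4, -0.9]
eef_pos: [576.8, -155.0, 22.0]
tool_rot: [3.141, -0.0, -3.056]
force: [0.0, -0.2, -1.4]
eef_pos: [577.0, -155.1, 21.7]
tool_rot: [3.142, 0.0, -3.056]
force: [-1.2, -0.2, 2.0]
```

```bash
python3 -m crank '[[[0,0,0.02,0],[0,0,0,0],[0,0,0,0],[0,0,-0.3,0],[0,0,-0.6,0],[0,0,-1,0],[0,0,-1,0],[0,0,-1,0],[0,0,-1,0],[0,0,-1,0],[0,0,-1,0],[0,0,-1,0]]]' -0.5;  python3 -m crank '[[[0,0,-0.4,0],[0,0,0,0],[0,0,0,0]]]' 0|sed -n 2,2p
python3 - <<'E'
from h import *
np.set_printoptions(precision=1,suppress=True)
for n in("wrist","side","top"):
  im=ctrl.get_image(n)
  for t,z in dict(cell=30,swing_knob=212,door_push=89).items():
    for k in ctrl.place_of(n,t)[:4]: print(n,t,round(k["confidence"],2),np.array(k["position"]),atz(im,k["position"],z))
  if n=="wrist":
    q=ctrl.place_of(n,"bay")
    g=cv2.cvtColor(im["img"],cv2.COLOR_RGB2GRAY)
    r,c=map(int,proj(im,[576.5,-155,88])); print(r,c)
    w=g[r-35:r+35,c-35:c+35]; m=(w<60).astype(np.uint8)
    N,l,st,ce=cv2.connectedComponentsWithStats(m)
    for i in range(1,N):
        if 30<st[i,4]<2000: print(st[i],atz(im,(ce[i][1]+r-35,ce[i][0]+c-35),88))
E
```

```text
clock: 39.4
eef_pos: [576.8, -155.0, 220.2]
tool_rot: [-3.141, 0.001, -3.056]
force: [0.9, 0.2, 0.1]
width: 63.8
gripper_force: 0.0
eef_pos: [576.8, -154.9, 228.1]
wrist cell 0.7 [235.9 421.9] [655.7  75.1  30. ]
wrist cell 0.58 [161.3 255.1] [ 573.9 -156.1   30. ]
wrist swing_knob 0.7 [341.6 395.7] [671.1 -38.8 212. ]
wrist door_push 0.59 [ 16.9 225.9] [ 430.8 -195.4   89. ]
173 255
[ 25  26  21  20 329] [ 575.9 -156.3   88. ]
side cell 0.92 [286.5 303.2] [ 580.8 -147.1   30. ]
side cell 0.86 [196.6 199.1] [375.6 186.1  30. ]
side cell 0.66 [162.9 272. ] [612.8 266.2  30. ]
side cell 0.41 [206. 304.] [657.3  82.9  30. ]
side door_push 0.64 [309.7 247.5] [ 435.7 -194.7   89. ]
top cell 0.75 [149.4 247.3] [659.6  95.9  30. ]
top cell 0.71 [166.3 182.2] [607.9 275.3  30. ]
top cell 0.6 [181.8 331.1] [ 573. -139.   30.]
top cell 0.57 [253.7 202.9] [368.6 210.7  30. ]
top swing_knob 0.82 [129.2 302.1] [674.  -36.7 212. ]
top swing_knob 0.46 [206.5 178.3] [480.6 255.1 212. ]
top swing_knob 0.23 [203.3 157.6] [487.2 304.1 212. ]
top door_push 0.87 [233.9 355.9] [ 427.8 -193.9   89. ]
```

The septum is at (575.9, −156.3), within about 1.5 mm of the bay centre. Next I swing the arm home.

```bash
python3 -c "
from h import *
plan(673,-36.5,263,1.694,n=20)"
```

```text
n=20 row=[-0.013,0.337,0.000,0.958]  yaw -3.056->-4.589
```

```bash
python3 -m crank '[[[-0.01,0.34,0,0.96],[-0.01,0.34,0,0.96],[-0.01,0.34,0,0.96],[-0.01,0.34,0,0.96],[-0.01,0.34,0,0.96],[-0.01,0.34,0,0.96],[-0.01,0.34,0,0.96],[-0.01,0.34,0,0.96],[-0.01,0.34,0,0.96],[-0.01,0.34,0,0.96]]]' | head -1;python3 -m crank '[[[-0.01,0.34,0,0.96],[-0.01,0.34,0,0.96],[-0.01,0.34,0,0.96],[-0.01,0.34,0,0.96],[-0.01,0.34,0,0.96],[-0.01,0.34,0,0.96],[-0.01,0.34,0,0.96],[-0.01,0.34,0,0.96],[-0.01,0.34,0,0.96],[-0.01,0.34,0,0.96],[0,0,0,0],[0,0,0,0]]]' ; python3 -c "
from h import *
plan(673,-36.5,188,1.694,n=5)"
```

```text
clock: 41.13
clock: 42.13
eef_pos: [672.8, -34.6, 227.8]
tool_rot: [-3.141, 0.0, 1.694]
force: [-0.6, 0.2, -0.5]
width: 42.2
gripper_force: 0.0
n=5 row=[-0.016,-0.000,0.599,-0.000]  yaw 1.694->1.694
```

```bash
python3 -m crank '[[[-0.02,0,0.6,0],[-0.02,0,0.6,0],[-0.02,0,0.6,0],[-0.02,0,0.6,0],[0,0,0.6,0],[0,0,0,0]]]'|sed -n 2,4p; python3 -m crank '[[[0,0,0,0],[0,0,0,0],[0,0,0,0]]]' 0.44 |sed -n 2,6p
python3 -m crank '[[[0,-0.28,0,-0.8],[-0.01,-0.28,0,-0.8],[-0.01,-0.28,0,-0.8],[-0.01,-0.28,0,-0.8],[-0.01,-0.28,0,-0.8],[-0.01,-0.28,0,-0.8],[-0.01,-0.28,0,-0.8],[-0.01,-0.28,0,-0.8],[-0.01,-0.28,0,-0.8],[-0.01,-0.28,0,-0.8]]]'|sed -n 2,4p; python3 -m crank '[[[-0.01,-0.28,0,-0.8],[-0.01,-0.28,0,-0.8],[-0.01,-0.28,0,-0.8],[-0.01,-0.28,0,-0.8],[-0.01,-0.28,0,-0.8],[-0.01,-0.28,0,-0.8],[-0.01,-0.28,0,-0.8],[-0.01,-0.28,0,-0.8],[-0.01,-0.28,0,-0.8],[-0.01,-0.28,0,-0.8],[-0.01,-0.28,0,-0.8],[0,0,0,0]]]'
```

```text
eef_pos: [670.3, -36.4, 150.3]
tool_rot: [-3.136, -0.002, 1.693]
force: [-0.6, 0.8, 0.1]
eef_pos: [673.9, -37.0, 154.7]
tool_rot: [3.14, 0.0, 1.692]
force: [0.3, 0.3, -0.2]
width: 23.6
gripper_force: 0.0
eef_pos: [611.6, -65.4, 154.4]
tool_rot: [3.139, 0.001, 2.336]
force: [0.7, 1.4, 0.1]
clock: 44.72
eef_pos: [577.9, -136.0, 154.4]
tool_rot: [-3.141, 0.002, 3.035]
force: [0.4, -1.0, 0.7]
width: 23.9
gripper_force: 0.0
```

```bash
python3 -m crank '[[[0,-0.28,0,-0.8],[0,-0.28,0,-0.8],[0,-0.28,0,-0.8],[0,0,0,0]]]'|sed -n 2,4p; for i in 1; do python3 -m crank '[[[0,-0.08,0,0],[0,0,0,0]]]'|sed -n 2,4p; python3 -m crank '[[[0,-0.08,0,0],[0,0,0,0]]]'|sed -n 2,4p; done
```

```text
eef_pos: [577.8, -155.1, 154.1]
tool_rot: [3.141, 0.002, -3.057]
force: [0.2, -0.1, -0.2]
eef_pos: [577.5, -155.5, 153.8]
tool_rot: [3.14, 0.001, -3.057]
force: [-0.0, 2.9, 2.6]
eef_pos: [577.5, -155.5, 153.7]
tool_rot: [3.138, 0.0, -3.055]
force: [-0.9, 6.9, 4.9]
```

```bash
python3 -m crank '[[[0,-0.08,0,0],[0,0,0,0],[0,0,0,0]]]'|sed -n 2,4p; python3 -m crank '[[[0,0.24,0,0],[0,0,0,0],[0,0,0,0]]]' 0.3 |sed -n 2,5p;  python3 -m crank '[[[0,0,-0.3,0],[0,0,-0.8,0],[0,0,-1,0],[0,0,-1,0],[0,0,-0.6,0],[0,0,0,0]]]' 0.3 |sed -n 1,4p
python3 - <<'E'
from h import *
np.set_printoptions(precision=1,suppress=True)
for n in("wrist","side","top"):
  im=ctrl.get_image(n)
  for t,z in dict(swing_knob=212,door_push=89,door_hinge=74,jar=0).items():
    for k in ctrl.place_of(n,t)[:1]: print(n,t,round(k["confidence"],2),np.array(k["position"]),atz(im,k["position"],z))
  if n!="top":
   for k in ctrl.trace(n,"door_push")[:1]:
    print(n,"door bbox",k["confidence"],cv2.boundingRect(k["mask"].astype(np.uint8)), cv2.minAreaRect(np.argwhere(k["mask"]).astype(np.float32)))
E
```

```text
eef_pos: [577.5, -155.4, 153.7]
tool_rot: [3.136, -0.001, -3.054]
force: [-1.7, 10.1, 6.0]
eef_pos: [576.8, -155.4, 153.2]
tool_rot: [-3.14, -0.0, -3.056]
force: [0.1, -0.5, 0.1]
width: 29.6
clock: 46.38
eef_pos: [579.3, -156.6, 250.0]
tool_rot: [-3.138, 0.007, -3.057]
force: [0.0, -1.0, -0.4]
wrist swing_knob 0.81 [204.2 255.8] [ 578.8 -157.3  212. ]
wrist door_push 0.59 [ 15.  229.1] [ 427.7 -196.5   89. ]
wrist door_hinge 0.91 [105.2 185.9] [ 517.  -240.6   74. ]
wrist jar 0.89 [174.9 473.6] [581.4 155.8   0. ]
wrist door bbox 0.68 (174, 0, 91, 114) ((53.728118896484375, 216.47259521484375), (26.212121963500977, 141.27740478515625), 58.52315902709961)
side swing_knob 0.63 [250.4 310. ] [ 575.7 -154.4  212. ]
side door_push 0.68 [308.5 244.3] [ 429.6 -190.6   89. ]
side door_hinge 0.79 [324.3 288.4] [ 513.9 -240.1   74. ]
side jar 0.72 [199.2 271.4] [581.3 150.8  -0. ]
side door bbox 0.59 (218, 292, 78, 44) ((312.3307189941406, 256.4201965332031), (83.50567626953125, 21.98291778564453), 70.23283386230469)
top swing_knob 0.66 [169.5 347.9] [ 577.5 -147.7  212. ]
top door_push 0.75 [233.5 356.5] [ 428.8 -195.5   89. ]
top door_hinge 0.89 [199.5 369.9] [ 520.9 -235.7   74. ]
top jar 0.42 [181.3 224.1] [572.5 159.9   0. ]
```

The knob is home at about (577, −155), and the stop force rose with no further motion. Now the door: I'll compute push waypoints.

```bash
cat > door.py <<'E'
from h import *
Hd=np.array([518.7,-242.2])
def wp(phi,gap,r=105):
    a=1.656+phi; d=np.array([np.cos(a),np.sin(a)]); n=np.array([np.sin(a),-np.cos(a)])
    de=.4*phi; ext=11*np.cos(de)+14.5*np.sin(de)
    return (*(Hd+r*d-(4+ext+gap)*n),60,3.227+.6*phi)
E
python3 - <<'E'
from door import *
w=wp(.985,18); print(w)
q=plan(w[0],w[1],285,w[3],n=9)
plan(w[0],w[1],60,w[3],frm=q)
E
```

```text
(np.float64(408.47844415342854), np.float64(-224.90049774884045), 60, 3.8179999999999996)
n=9 row=[0.822,-0.038,-0.019,-0.820]  yaw -3.056->-2.465
n=9 row=[-0.000,0.000,1.000,-0.000]  yaw -2.465->-2.465
```

```bash
python3 -m crank '[[[0.5,-0.03,0,-0.82],[0.82,-0.04,0,-0.82],[0.82,-0.04,0,-0.82],[0.82,-0.04,0,-0.82],[0.82,-0.04,0,-0.82],[0.82,-0.04,0,-0.82],[0.82,-0.04,0,-0.82],[0.82,-0.04,0,-0.82],[0.82,-0.04,0,-0.82],[0.3,0,0,0],[0,0,0,0],[0,0,0,0]]]' 1; python3 - <<'E'
from door import *
w=wp(.985,18)
q=plan(w[0],w[1],130,w[3])
plan(w[0],w[1],60,w[3],frm=q)
im=ctrl.get_image("wrist")
for k in ctrl.place_of("wrist","door_push")[:1]: print(k["confidence"],atz(im,k["position"],89))
for k in ctrl.place_of("wrist","door_hinge")[:1]: print(k["confidence"],atz(im,k["position"],74))
print(ctrl.read_state()["qpos"])
E
```

```text
clock: 48.23
eef_pos: [411.9, -228.8, 246.0]
tool_rot: [-3.141, 0.001, -2.467]
force: [0.6, 0.1, -0.6]
width: -0.1
gripper_force: 0.0
n=7 row=[0.001,0.030,0.863,-0.004]  yaw -2.467->-2.465
n=3 row=[-0.000,0.000,0.933,-0.000]  yaw -2.465->-2.465
0.71 [ 427.73068427 -198.23349979   89.        ]
0.56 [ 515.63743996 -241.12493153   74.        ]
[ 0.47739599  0.3110168  -0.04123541  1.93025081  0.01526857  0.90017776
  2.67687664]
```

```bash
python3 -m crank '[[[0,0.02,0.6,0],[0,0.02,0.9,0],[0,0.02,0.9,0],[0,0.02,0.9,0],[0,0.02,0.9,0],[0,0.02,0.9,0],[0,0.02,0.9,0],[0,0.02,0.9,0],[0,0.02,0.9,0],[0,0,0.9,0],[0,0,0.35,0],[0,0,0,0]]]'; python3 - <<'E'
from door import *
f=None
for phi,g in((.985,0),(.8,0),(.6,0),(.4,0),(.2,0),(.1,0)):
    w=wp(phi,g); n=5 if g==0 and phi<.98 else 4
    if phi==.1:n=3
    f=plan(*w,n=n,frm=f); print(phi,np.round(w,1))
E
```

```text
clock: 49.38
eef_pos: [407.7, -224.2, 17.6]
tool_rot: [3.138, -0.001, -2.464]
force: [-0.2, 1.3, 0.6]
width: -0.1
gripper_force: 0.0
n=4 row=[-0.167,0.059,-0.074,0.003]  yaw -2.464->-2.465
0.985 [ 417.1 -209.1   60.     3.8]
n=5 row=[-0.142,0.081,-0.000,0.277]  yaw -2.465->-2.576
0.8 [ 425.4 -190.4   60.     3.7]
n=5 row=[-0.161,0.075,-0.000,0.300]  yaw -2.576->-2.696
0.6 [ 438.2 -172.4   60.     3.6]
n=5 row=[-0.167,0.060,-0.000,0.300]  yaw -2.696->-2.816
0.4 [ 454.5 -157.3   60.     3.5]
n=5 row=[-0.172,0.045,-0.000,0.300]  yaw -2.816->-2.936
0.2 [ 473.7 -146.    60.     3.3]
n=3 row=[-0.146,0.028,-0.000,0.250]  yaw -2.936->-2.996
0.1 [ 484.1 -141.9   60.     3.3]
```

```bash
python3 -m crank '[[[-0.17,0.06,-0.1,0],[-0.17,0.06,-0.1,0],[-0.17,0.06,-0.1,0],[-0.17,0.06,-0.1,0],[-0.14,0.08,0,0.28],[-0.14,0.08,0,0.28],[-0.14,0.08,0,0.28],[-0.14,0.08,0,0.28],[-0.14,0.08,0,0.28]]]'|sed -n 2,4p;python3 -m crank '[[[-0.16,0.075,0,0.3],[-0.16,0.075,0,0.3],[-0.16,0.075,0,0.3],[-0.16,0.075,0,0.3],[-0.16,0.075,0,0.3],[-0.17,0.06,0,0.3],[-0.17,0.06,0,0.3],[-0.17,0.06,0,0.3],[-0.17,0.06,0,0.3],[-0.17,0.06,0,0.3]]]'|sed -n 2,4p; python3 -m crank '[[[-0.17,0.045,0,0.3],[-0.17,0.045,0,0.3],[-0.17,0.045,0,0.3],[-0.17,0.045,0,0.3],[-0.17,0.045,0,0.3],[0,0,0,0]]]'|sed -n 1,4p;python3 - <<'E'
from door import *
f=None
for phi,n in((.1,3),(0.05,2),(0,2),(-.05,2)): f=plan(*wp(phi,0),n=n,frm=f)
im=ctrl.get_image("side")
for k in ctrl.place_of("side","door_push")[:1]: print(k["confidence"],atz(im,k["position"],89))
E
```

```text
eef_pos: [426.1, -191.4, 29.5]
tool_rot: [3.141, -0.0, -2.58]
force: [0.5, -0.2, 0.2]
eef_pos: [455.8, -158.3, 29.5]
tool_rot: [3.142, 0.0, -2.82]
force: [-0.7, 0.0, -0.9]
clock: 51.47
eef_pos: [475.7, -146.8, 29.5]
tool_rot: [-3.141, 0.001, -2.938]
force: [1.4, -0.7, -0.1]
n=3 row=[-0.122,0.044,0.060,0.243]  yaw -2.938->-2.996
n=2 row=[-0.110,0.018,-0.000,0.188]  yaw -2.996->-3.026
n=2 row=[-0.111,0.015,-0.000,0.187]  yaw -3.026->-3.056
n=2 row=[-0.111,0.013,-0.000,0.187]  yaw -3.056->-3.086
0.78 [ 490.7234504  -145.13102509   89.        ]
```

```bash
python3 -m crank '[[[-0.12,0.03,0,0.24],[-0.12,0.03,0,0.24],[-0.12,0.03,0,0.24],[0,0,0,0]]]'|sed -n 2,4p; python3 -m crank '[[[-0.1,0.015,0,0.18],[-0.1,0.015,0,0.18],[0,0,0,0]]]'|sed -n 2,4p;python3 -m crank '[[[-0.1,0.015,0,0.18],[0,0,0,0]]]'|sed -n 2,4p;python3 -m crank '[[[-0.1,0.015,0,0.18],[0,0,0,0]]]'|sed -n 2,4p
```

```text
eef_pos: [483.8, -143.2, 29.5]
tool_rot: [-3.141, 0.001, -2.996]
force: [-0.1, -0.7, 0.0]
eef_pos: [488.2, -142.0, 29.5]
tool_rot: [-3.141, 0.0, -3.024]
force: [0.1, -0.2, 0.3]
eef_pos: [490.6, -141.4, 29.5]
tool_rot: [-3.142, 0.0, -3.039]
force: [0.3, 0.5, 0.4]
eef_pos: [492.4, -140.8, 29.4]
tool_rot: [3.141, -0.001, -3.054]
force: [-1.1, -0.1, -0.3]
```

```bash
for k in 1; do python3 -m crank '[[[-0.08,0,0,0],[0,0,0,0]]]'|sed -n '2p;4p';python3 -m crank '[[[-0.08,0,0,0],[0,0,0,0]]]'|sed -n '2p;4p';python3 -m crank '[[[-0.08,0,0,0],[0,0,0,0]]]'|sed -n '2p;4p';done; python3 - <<'E'
from door import *
for n in("side","top"):
  im=ctrl.get_image(n)
  for k in ctrl.place_of(n,"door_push")[:1]:
    p=atz(im,k["position"],89)[:2]-Hd; print(k["confidence"],p,np.arctan2(p[1],p[0])-1.656-.04)
E
```

```text
eef_pos: [492.2, -140.8, 29.2]
force: [-4.9, -0.8, 2.0]
eef_pos: [492.0, -140.8, 28.9]
force: [-8.1, -1.2, 2.4]
eef_pos: [491.8, -140.7, 28.6]
force: [-11.4, -3.0, 3.1]
0.78 [-14.774179   103.33440702] 0.016808330921375382
```

```bash
for k in 1; do python3 -m crank '[[[-0.1,0,0,0],[0,0,0,0]]]'|sed -n '2p;4p';python3 -m crank '[[[-0.1,0,0,0],[0,0,0,0]]]'|sed -n '2p;4p';python3 -m crank '[[[-0.1,0,0,0],[0,0,0,0]]]'|sed -n '2p;4p';done; python3 - <<'E'
from door import *
print(wp(0,0))
for n in("side","wrist"):
  im=ctrl.get_image(n)
  for t,z in (("door_push",89),("door_hinge",74)):
   for k in ctrl.place_of(n,t)[:1]:
    p=atz(im,k["position"],z)[:2]-Hd; print(n,t,k["confidence"],p,np.arctan2(p[1],p[0])-1.656-.04)
E
```

```text
eef_pos: [491.5, -140.5, 28.2]
force: [-16.0, -2.6, 5.0]
eef_pos: [491.1, -140.3, 27.9]
force: [-20.3, -3.6, 6.4]
eef_pos: [490.8, -139.9, 27.4]
force: [-23.2, -1.4, 3.6]
(np.float64(494.81884957675015), np.float64(-138.8574112262417), 60, 3.227)
side door_push 0.82 [-11.28031026  98.98335979] -0.011731531420595208
side door_hinge 0.72 [-3.04188962  2.775295  ] 0.7059912514576403
```

Force rises with no motion up to 23 N, so the door is seated. I'll retract and verify.

```bash
python3 -m crank '[[[0.5,0,0,0],[0.6,0,0,0],[0.7,0,0,0],[0.7,0,0,0],[0.5,0,-0.4,0],[0,0,-0.8,0],[0,0,-1,0],[0,0,-1,0],[0,0,-1,0],[0,0,-1,0],[0,0,0,0],[0,0,0,0]]]'; python3 - <<'E'
from door import *
np.set_printoptions(precision=1,suppress=True)
for n in("side","wrist","top"):
  im=ctrl.get_image(n)
  for t,z in (("door_push",89),("door_hinge",74),("swing_knob",212),("cell",30),("blank_a",8),("jar",0),("beaker",0),("spatula",0)):
   for k in ctrl.place_of(n,t)[:2 if t in("blank_a","cell") else 1]:
    p=atz(im,k["position"],z)[:2]; q=p-Hd; print(n,t,round(k["confidence"],2),p, round(np.arctan2(q[1],q[0])-1.656-.04,3) if t=="door_push" else "")
  if n!="wrist":
   for k in ctrl.trace(n,"door_push")[:1]: 
    ys,xs=np.where(k["mask"]); e=min(zip(ys,xs),key=lambda a:a[1]); print("door left end",k["confidence"],e,"expect",[np.round(proj(im,[*(Hd+160*np.array([np.cos(1.656+f),np.sin(1.656+f)])),z])) for f in(0,.07) for z in(122,24)])
E
```

```text
clock: 54.98
eef_pos: [432.9, -146.5, 160.8]
tool_rot: [-3.14, 0.004, -3.052]
force: [0.7, 0.4, -0.6]
width: -0.1
gripper_force: 0.0
side door_push 0.9 [ 502.5 -143.5] 0.038
side door_hinge 0.98 [ 516.4 -238.5] 
side swing_knob 0.7 [ 578. -155.] 
side cell 0.9 [612.4 257.5] 
side cell 0.89 [664.7  87.7] 
side jar 0.5 [577.8 152.8] 
side beaker 0.75 [733.6 199.5] 
side spatula 0.71 [274.  358.7] 
door left end 0.88 (np.int64(252), np.int64(265)) expect [array([250., 266.]), array([271., 266.]), array([252., 262.]), array([272., 262.])]
wrist door_hinge 0.86 [ 517.9 -241.2] 
wrist jar 0.63 [579.  155.2] 
wrist beaker 0.28 [ 563.1 -266.9] 
top door_push 0.65 [ 495.2 -138.2] 0.097
top door_hinge 0.74 [ 507.2 -142.3] 
top swing_knob 0.79 [ 577.7 -153. ] 
top cell 0.81 [655.8 100. ] 
top cell 0.76 [ 582.8 -151.8] 
top blank_a 0.56 [498.9 329.5] 
top jar 0.63 [569.6 162. ] 
top beaker 0.75 [723.1 186.9] 
top spatula 0.93 [276.8 355.9] 
door left end 0.72 (np.int64(202), np.int64(170)) expect [array([203., 316.]), array([206., 311.]), array([207., 316.]), array([210., 311.])]
```

```bash
python3 -c "
from cell import ctrl
print(ctrl.finish_job())"
```

```text
the job is handed in; nothing more can be done
None
```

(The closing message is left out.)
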